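# Right the reagent bottle and press its shelf label home

### The job

On the low reagent shelf, first stand the toppled square bottle upright on the shelf again and let go of it. Then take the label holder from its parking block, push its tongue down behind the lip of the empty clip on the shelf's front edge until the springy strip inside is pressed fully down, and finish while still holding it pressed home with the gripper. Leave the other things where they stand.

Things in the scene. Friction and masses are not known exactly. Their poses are not given: they have to be found in the camera images.
- shelf_top (a point): Middle of the upper face of the low fixed shelf's aluminium board: 180 (x) by 340 (y) mm, 60 mm above the worktop. x points from its front edge to its back, y along the shelf (to the robot's left), z up; it stands turned a little about z. A thin upstand along the front edge (x -93 to -86 mm) rises 10 mm above the board, its rim leaning back.
- bottle_mid (a point): Centre of the square body of the white bottle lying toppled on the shelf board. Body 42 x 42 x 64 mm, then neck and round cap, 86 mm in all. Its y axis runs from base to cap (base 32 mm from this point, cap end 54 mm); x, z across flats. Lying: y level, roughly to the robot's left, z up, point 21 mm above the board. Standing: y up, point 32 mm above the board. 0.08-0.17 kg.
- holder_tab (a point): Grip point on the thumb tab of the label holder, a flat white piece 90 mm high standing upright in its block. z up, x across its thickness, y along its width. From the foot up: tongue 50 wide, 5 thick, 28 high; plate 70 wide, 5 thick, 26 high; tab 24 wide, 8 thick, 36 high. Point: 78 mm above the foot, 12 below the tab's top, mid-width. Front and back alike, either may face out. 30-50 g.
- holder_foot (a point): Middle of the lower edge of the holder's tongue, 78 mm below point holder_tab; same axes. The lowest 4 mm of the tongue are thinned to 3.5 mm and 47 mm wide.
- block: Fixed grey parking block on the worktop, base 110 (x) x 90 (y) x 8 mm, pocket walls to 28 mm high, origin under its middle. The holder's tongue stands 20 mm deep in its pocket, foot 8 mm above the worktop: it comes free straight up.
- slot (a point): Middle of the mouth of the empty clip on the shelf's front edge, level with its straight lip's top, 64 mm above the worktop; axes as shelf_top. The gap is 8 mm in x, between lip (front, flared outward to 7 mm above it) and upstand (back, its rim leaning back to 6 mm above the mouth), and 60 mm in y between end cheeks. Sprung strip 16 mm below the mouth. The other clip, 155 mm off on -y, has a fixed label, top 30 mm above the mouth.
- strip (a joint): Travel of the sprung strip in the empty clip, m: 0 at rest (16 mm below the mouth), 0.008 fully down on a hard stop. It yields from about 3 N and needs about 8 N fully down; it pushes the holder up again if this is let go.
- jar: Bystander: low round jar on the shelf's +y end, 42 mm across and 42 mm high; origin under its middle.
- tipbox: Bystander: grey box on the shelf's -y end, 75 x 45 x 40 mm; origin under its middle.
- rack: Bystander: blue wire tube rack, 100 x 200 mm, 112 mm high with its capped tubes, on the worktop right of the shelf; origin under its middle.
- beaker: Bystander: glass beaker, 72 mm across, 90 mm high, on the worktop; origin under its middle.
- wash: Bystander: white bottle, 68 mm across, 150 mm high, on the worktop right of the shelf; origin under its middle.
- pot: Bystander: amber jar, 60 mm across, 70 mm high, on the worktop; origin under its middle.
Things that resemble listed ones, but are neither listed nor needed, are in the scene too. Of the things that look like the part that bears holder_tab, the smaller one is meant.

How it is judged:
By the outcome, as a careful person would: the job done as asked, in the order asked, and still so for the second after the job is handed in, while the arm keeps its last pose, push and grip.
It also fails if it takes over 61 s, if anything falls off the work surface, if the arm or the gripper's body presses on something with over 40 N, if the wrist force passes 120 N, or if a joint passes its speed limit or range.

### The arm

A 6-joint arm with a two-finger parallel gripper is mounted at the origin on the work surface. World frame = base frame: x ahead of the robot, y to its left, z up, the work surface at z = 0. Lengths are in m, angles in rad, forces in N, time in s.
With the tool pointing down it reaches from about 0.35 to 0.775 m from the base axis. Payload 7.3 kg.
Tool frame: the origin (TCP) lies at the very end of the fingers, on their centre line; the grasp point (between the pads) lies 19 mm behind it (grip_point_offset is the distance from the TCP to the grasp point, in m); z points along the fingers, y is the direction in which the jaws open and shut (so a half turn about z gives the same grasp; the last joint's range is limited). The gripper opens to 92 mm and grips with 3 to 60 N. Pads are 19 mm wide; open, the fingers measure 130 mm over their backs; the gripper's body (75 mm by 190 mm) begins 47 mm behind the grasp point.
Start: joints at [-1.46, 0.342, 1.524, -0, 1.275, -0.146], TCP at [0.133, -0.508, 0.201] pointing down, gripper open.
Joint ranges: [-2.53, 2.53], [-0.77, 2.02], [0.04, 2.7], [-1, 4.14], [0.28, 2.66], [-3.11, 3.11]. Speed limits (rad/s): [2.57, 2.57, 3.14, 3.14, 3.14, 3.14].

### API

Orientations are given as a unit quaternion [x, y, z, w].
In Python, from cell import state, capture, camera_model, finish_job, spot_in, tip_of, grip_point_offset gives the robot as it stands.
- The arm moves only by the tool step_arm, never from a script. Its argument "series" is a list of rows, each an object of numbers: "dx", "dy", "dz": the shift along the world's x, y, z in mm; "rx", "ry", "rz": the turn, a rotation vector about the world's x, y, z in degrees; "grip": the closure, from 0 (fully open) to 1 (shut). A call has 1 to 20 rows; each row shifts and turns the commanded pose from where the row before left it; what a row does not reach is not made up. A row lasts 1/12 s, in which the tool goes at most 41.7 mm and 7.16 degrees, less where a joint would pass 70% of its speed; a pose out of reach is approached as far as the arm can. A call is refused whole if a number of a shift passes 41.7 or a number of a turn 7.16, either way. A call with a gripper value outside its range is refused whole. The fingers move at their own pace and stop on an object; "grip_force" is the grip in N (left out, the last holds). Time passes only in rows, so rows that do not move let the fingers close. It gives the time, the measured TCP pose, the force and the opening at its end, in the units of the state.
- state(): the state, without advancing time (a new reading comes with each control period).
- capture(name): name is "side" or "top" or "wrist"; returns (picture, depth): 480x640x3 uint8, red, green, blue; 480x640 float32, m along the optical axis (not along the pixel's ray), 0 where there is no reading.
- camera_model(name): a dict with "camera_matrix" (3x3 intrinsics, pixels), "position" and "attitude" of the camera in the world. Camera axes: x right, y down, z forward; pixel columns grow to the right and rows downward; lengths in m; the calibration is good to about 2 mm. A picture is of the moment at which its call begins: read the wrist's pose just before it. camera_model takes no time and is no camera call; for the wrist camera it gives the pose at the moment of the call.
- finish_job(): hands the job in, once; it reports no verdict.
Trained networks look in the newest picture that a camera, given by its name, has taken for a name from the list of things; names that differ only in an ending like _2 or _b are one class to them, and where a whole thing is asked for, a point or a joint stands for the part that bears it (a point fixed in the world has none). Each returns a list of dicts, best first, with "confidence" (0 to 1); they miss things now and then, are a little off and sometimes report something else, mostly with a low value. They report only what shows in the picture. A call takes as long as a camera call. They do not tell look-alikes from the thing itself.
- spot_in(label, camera): "point" ([x, y, z] in m, in world coordinates, good to about 4 mm: the middle of the surface that is visible of it).
- tip_of(label, camera): "point" ([x, y, z] in m, in world coordinates, good to about 4 mm: a listed point, or the origin of a listed thing).
The state is a dict: "clock": time; "joints": joint angles; "dq": joint speeds; "joint_torque": joint torques, N m; "tool_pos": TCP position; "tcp_rot": TCP orientation; "ft_force": force on the tool from outside, world axes, zero at the start; "ft_torque": the same for the moment, N m; "gripper_width": finger opening in m.
Only numpy, scipy, OpenCV 4.12 (cv2) and the standard library are available. Lean on these libraries where they do the work, as an engineer would, in place of code of your own. Each camera call takes 0.05 s, during which the arm holds its last target.

## Working session

There is one attempt and no reset: what is moved stays moved. The work goes in short steps, Python scripts to look and compute and a tool call to move; the robot and the scene stay as the last step left them, time stands still between calls to the robot, and variables do not carry over. Pictures are saved under pics/ and viewed, and the job is handed in when it is done.

Besides the shell and the picture viewer there is one more tool, called as a command line: name --argument value ..., lists and objects as JSON in quotes. step_arm: Moves the arm, as the interface text tells. Its arguments: {"type":"object","properties":{"series":{"type":"array"},"grip_force":{"type":"number"}},"required":["series"]}

```bash
ls; mkdir -p pics; cat > h.py <<'E'
import numpy as np, cv2
from scipy.spatial.transform import Rotation as R
from cell import *
def cap(n,f):
    p,d=capture(n); cv2.imwrite('pics/'+f+'.png',p[:,:,::-1]); np.save('pics/'+f+'.npy',d); return p,d
def cm(n):
    m=camera_model(n); K=np.array(m['camera_matrix']); t=np.array(m['position']); a=np.array(m['attitude'])
    Rm=a if a.shape==(3,3) else R.from_quat(a).as_matrix()
    return K,t,Rm
def cloud(n,d,model=None):
    K,t,Rm=model or cm(n)
    v,u=np.mgrid[0:d.shape[0],0:d.shape[1]]
    P=np.stack([(u-K[0,2])/K[0,0]*d,(v-K[1,2])/K[1,1]*d,d],-1)@Rm.T+t
    P[d==0]=np.nan
    return P
E
python3 - <<'E'
from h import *
print(state()); print(grip_point_offset)
for n in('side','top'):
    print(camera_model(n))
    cap(n,n+'0')
    for l in ['shelf_top','bottle_mid','holder_tab','holder_foot','slot','block','jar']:
        print(n,l,[(np.round(x['point'],3).tolist(),round(x['confidence'],2)) for x in tip_of(l,n)])
E
```

```text
pics
{'clock': 0.0, 'joints': array([-1.46001142e+00,  3.42683018e-01,  1.52503506e+00,  8.45801210e-06,
        1.27539358e+00, -1.46015981e-01]), 'dq': array([-7.59254501e-04,  1.35073214e-03,  1.93747406e-03,  3.45923212e-05,
       -5.22142887e-04, -2.52907004e-04]), 'joint_torque': array([-1.39109776e-03, -4.31244743e+01, -2.44221014e+01,  7.17408629e-02,
        5.59722050e-02, -1.22295064e-04]), 'tool_pos': array([ 0.13330912, -0.50732545,  0.20075931]), 'tcp_rot': array([ 9.91767854e-01,  1.28046659e-01,  1.74225999e-05, -7.59312610e-04]), 'ft_force': array([ 0.33505825, -0.92468843,  0.81641996]), 'ft_torque': array([-0.03124957, -0.02837739, -0.01815898]), 'gripper_width': 0.09175534981676081}
0.0188
{'camera_matrix': array([[483.32313804,   0.        , 330.70799624],
       [  0.        , 483.32313804, 229.68189635],
       [  0.        ,   0.        ,   1.        ]]), 'position': array([0.09757256, 0.87270995, 0.68772505]), 'attitude': array([-0.17020744,  0.8585595 , -0.47246346,  0.10335997])}
side shelf_top [([0.604, -0.056, 0.062], 0.97)]
side bottle_mid [([0.625, -0.
[... 221 characters left out ...]
03], 0.56)]
side jar [([0.614, 0.09, 0.064], 0.65)]
{'camera_matrix': array([[477.99076694,   0.        , 322.16738023],
       [  0.        , 477.99076694, 240.60472773],
       [  0.        ,   0.        ,   1.        ]]), 'position': array([ 0.35799541, -0.02899501,  1.29281972]), 'attitude': array([ 0.71439049, -0.69651102,  0.04349901, -0.05124914])}
top shelf_top []
top bottle_mid [([0.624, -0.067, 0.08], 0.87)]
top holder_tab [([0.434, 0.319, 0.08], 0.67), ([0.281, 0.343, 0.109], 0.57)]
top holder_foot [([0.281, 0.339, -0.0], 0.51), ([0.428, 0.313, 0.003], 0.46)]
top slot [([0.497, -0.005, 0.065], 0.72)]
top block [([0.431, 0.312, 0.001], 0.85)]
top jar [([0.613, 0.089, 0.058], 0.63)]
```

View pics/side0.png

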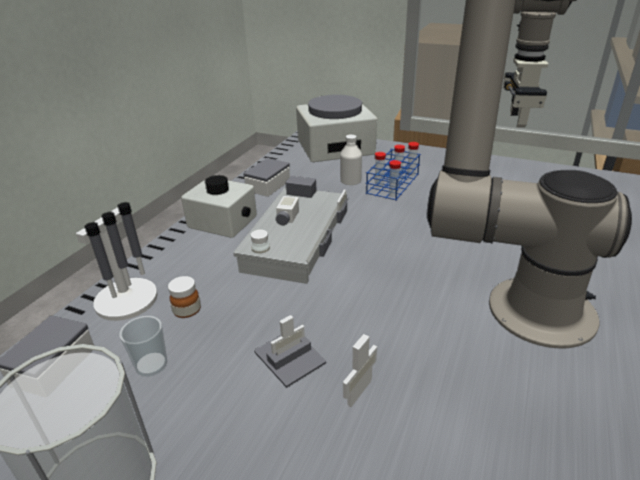

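View pics/top0.png

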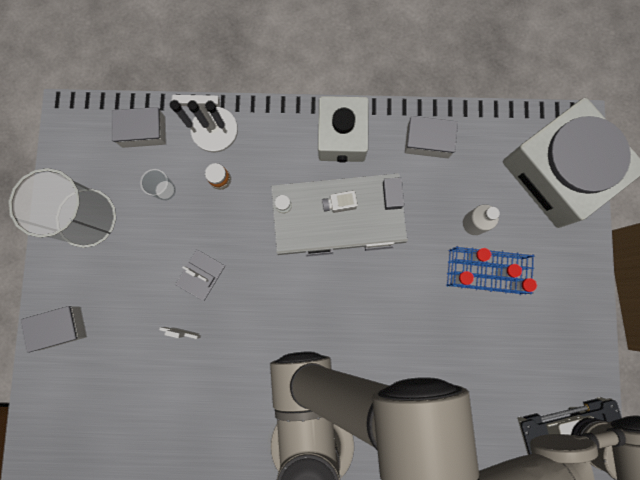

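Both views show the shelf with the bottle lying on it, cap towards +y (top view px 340,202), and the empty clip on the front edge (318,252). The holder is in its block (195,272), and the larger look-alike stands free at (180,333). Next I'll measure orientations from depth.

```bash
cat > m.py <<'E'
from h import *
d=np.load('pics/top0.npy'); P=cloud('top',d); 
s=np.load('pics/side0.npy'); Q=cloud('side',s)
def box(P,c,r,z0,z1):
    X=P.reshape(-1,3); m=(np.abs(X[:,0]-c[0])<r)&(np.abs(X[:,1]-c[1])<r)&(X[:,2]>z0)&(X[:,2]<z1); return X[m]
for nm,C in(('top',P),('side',Q)):
    X=box(C,(0.6,-0.06),0.25,0.05,0.068)
    r=cv2.minAreaRect((X[:,:2]*1000).astype(np.float32)); print(nm,'shelf',r,np.median(X[:,2]),len(X))
    X=box(C,(0.625,-0.066),0.075,0.075,0.13)
    r=cv2.minAreaRect((X[:,:2]*1000).astype(np.float32)); print('bottle',r,X[:,2].max(),np.median(X[:,2]),len(X))
    X=box(C,(0.432,0.317),0.06,0.036,0.14)
    r=cv2.minAreaRect((X[:,:2]*1000).astype(np.float32)); print('holder',r,X[:,2].max(),len(X), X.mean(0))
    X=box(C,(0.432,0.317),0.06,0.066,0.14)
    r=cv2.minAreaRect((X[:,:2]*1000).astype(np.float32)); print('tab',r,len(X), X.mean(0))
    X=box(C,(0.28,0.34),0.06,0.03,0.16)
    print('other top',X[:,2].max())
    X=box(C,(0.432,0.317),0.1,0.004,0.012); r=cv2.minAreaRect((X[:,:2]*1000).astype(np.float32)); print('block',r)
p=cv2.imread('pics/top0.png'); cv2.imwrite('pics/tz.png',cv2.resize(p[160:360,150:430],None,fx=2.8,fy=2.8,interpolation=2))
p=cv2.imread('pics/side0.png'); cv2.imwrite('pics/sz.png',cv2.resize(p[170:400,220:380],None,fx=2.6,fy=2.6,interpolation=2))
E
python3 m.py
```

```text
top shelf ((664.1947021484375, -103.37332153320312), (332.02252197265625, 453.02435302734375), 7.0009446144104) 0.060552521422822525 8300
bottle ((621.7279052734375, -54.908023834228516), (42.51082992553711, 86.33280944824219), 10.181567192077637) 0.10953283247498202 0.10122030351105127 553
holder ((430.82928466796875, 313.68463134765625), (69.97216796875, 7.927757740020752), 61.2188720703125) 0.10314323878998155 95 [0.42904398 0.30943355 0.0766817 ]
tab ((430.1812744140625, 312.5050048828125), (27.61710548400879, 7.927757740020752), 61.2188720703125) 53 [0.43025892 0.31164147 0.09144444]
other top 0.13060087746840265
block ((432.0223388671875, 316.83770751953125), (198.26129150390625, 199.71420288085938), 89.86914825439453)
side shelf ((666.71240234375, -91.45903015136719), (436.7010803222656, 366.4028625488281), 89.95906066894531) 0.059337245754887635 5144
bottle ((622.8321533203125, -51.7016716003418), (44.16783142089844, 90.56224060058594), 10.326385498046875) 0.1045420487451576 0.09647420459164224 467
holder ((430.73822021484375, 315.8271789550781), (70.63204193115234, 10.708149909973145), 61.78484344482422) 0.09985663702083636 627 [0.43020791 0.31799011 0.06286854]
tab ((430.12542724609375, 315.9088439941406), (25.507009506225586, 10.721925735473633), 58.266178131103516) 221 [0.42970902 0.31772003 0.08447182]
other top 0.12641635505355298
block ((430.95745849609375, 316.08551025390625), (90.5245361328125, 113.60966491699219), 62.43230056762695)
```

```bash
sleep 3; ls pics
```

```text
side0.npy
side0.png
sz.png
top0.npy
top0.png
tz.png
```

step_arm --series '[{"dx": 20, "dy": 25, "dz": 12, "rz": 5}, {"dx": 25, "dy": 27, "dz": 12, "rz": 5}, {"dx": 25, "dy": 27, "dz": 12, "rz": 5}, {"dx": 25, "dy": 27, "dz": 12, "rz": 5}, {"dx": 25, "dy": 27, "dz": 12, "rz": 5}, {"dx": 25, "dy": 27, "dz": 12, "rz": 5}, {"dx": 25, "dy": 27, "dz": 12, "rz": 5}, {"dx": 25, "dy": 27, "dz": 12, "rz": 5}, {"dx": 25, "dy": 27, "rz": 5}, {"dx": 25, "dy": 27, "rz": 5}, {"dx": 25, "dy": 27, "rz": 5}, {"dx": 25, "dy": 27, "rz": 5}, {"dx": 25, "dy": 27, "rz": 5}, {"dx": 25, "dy": 27, "rz": 5}, {"dx": 25, "dy": 27, "rz": 5}, {"dx": 25, "dy": 27, "rz": 5}, {"dx": 25, "dy": 27, "rz": 5}, {}]'

```text
validation failed for argument at $.se...
```

```bash
python3 - <<'E'
from h import *
s=state(); print(s['clock'],s['joints'],s['tool_pos'],R.from_quat(s['tcp_rot']).as_matrix().round(3).tolist())
M=cm('wrist'); print(M[1],M[2].round(2).tolist())
p,d=cap('wrist','w1'); np.savez('pics/w1m.npz',*M)
P=cloud('wrist',d,M)
for l in ['shelf_top','bottle_mid','slot','jar','tipbox']:
    print(l,[(np.round(x['point'],4).tolist(),round(x['confidence'],2)) for x in tip_of(l,'wrist')])
E
```

```text
0.8 [-1.45996131e+00  3.41967077e-01  1.52409467e+00 -1.03427152e-05
  1.27538553e+00 -1.45987195e-01] [ 0.1333823  -0.50780373  0.20145947] [[0.967, 0.254, 0.0], [0.254, -0.967, -0.0], [-0.0, 0.0, -1.0]]
[ 0.21251089 -0.48653903  0.38456753] [[0.25, -0.92, -0.29], [-0.97, -0.24, -0.08], [-0.0, 0.3, -0.95]]
shelf_top []
bottle_mid []
slot []
jar []
tipbox []
```

View pics/w1.png

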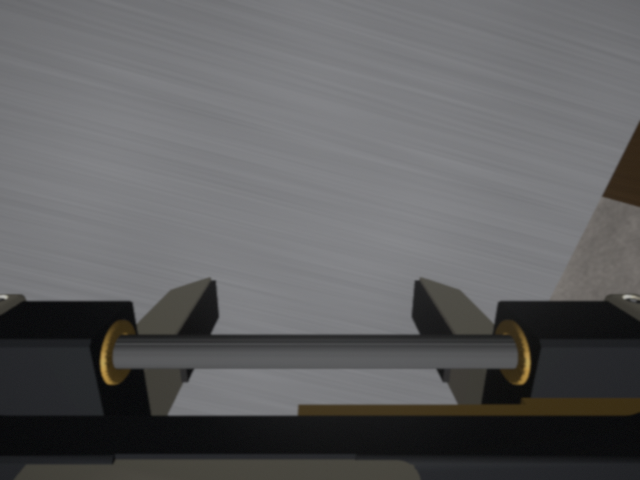

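The wrist picture shows only the bare worktop, because the move was refused. I'll write every row out in full and leave out the empty one.

step_arm --series '[{"dx": 20, "dy": 25, "dz": 12, "rx": 0, "ry": 0, "rz": 5, "grip": 0}]'

```text
clock: 1.18
tool_pos: [0.1511, -0.4845, 0.2113]
tcp_rot: [0.986, 0.169, -0.001, -0.001]
ft_force: [-0.5, 1.6, 0.1]
gripper_width: 0.0917
```

step_arm --series '[{"dx": 25, "dy": 27, "dz": 12, "rz": 5}, {"dx": 25, "dy": 27, "dz": 12, "rz": 5}, {"dx": 25, "dy": 27, "dz": 12, "rz": 5}, {"dx": 25, "dy": 27, "dz": 12, "rz": 5}, {"dx": 25, "dy": 27, "dz": 12, "rz": 5}, {"dx": 25, "dy": 27, "dz": 12, "rz": 5}, {"dx": 25, "dy": 27, "dz": 12, "rz": 5}, {"dx": 25, "dy": 27, "rz": 5}, {"dx": 25, "dy": 27, "rz": 5}, {"dx": 25, "dy": 27, "rz": 5}, {"dx": 25, "dy": 27, "rz": 5}, {"dx": 25, "dy": 27, "rz": 5}, {"dx": 25, "dy": 27, "rz": 5}, {"dx": 25, "dy": 27, "rz": 5}, {"dx": 25, "dy": 27, "rz": 5}, {"dx": 25, "dy": 27, "rz": 5}, {"dx": 0}]'

```text
validation failed for argument at $.se...
```

```bash
python3 - <<'E'
from h import *
s=state(); print(s['clock'],s['joints'],s['tool_pos'],R.from_quat(s['tcp_rot']).as_matrix().round(3).tolist())
M=cm('wrist'); print(M[1],M[2].round(2).tolist())
p,d=cap('wrist','w2'); np.savez('pics/w2m.npz',*M)
for l in ['shelf_top','bottle_mid','slot']:
    print(l,[(np.round(x['point'],4).tolist(),round(x['confidence'],2)) for x in tip_of(l,'wrist')])
E
```

```text
1.1833 [-1.41866063e+00  3.03530059e-01  1.55204512e+00 -1.53971783e-03
  1.28806794e+00 -1.87696744e-01] [ 0.15106957 -0.48454385  0.21130638] [[0.943, 0.334, -0.002], [0.334, -0.943, 0.002], [-0.001, -0.002, -1.0]]
[ 0.22852826 -0.45709326  0.39435573] [[0.33, -0.9, -0.29], [-0.94, -0.32, -0.1], [-0.0, 0.3, -0.95]]
shelf_top []
bottle_mid []
slot []
```

View pics/w2.png

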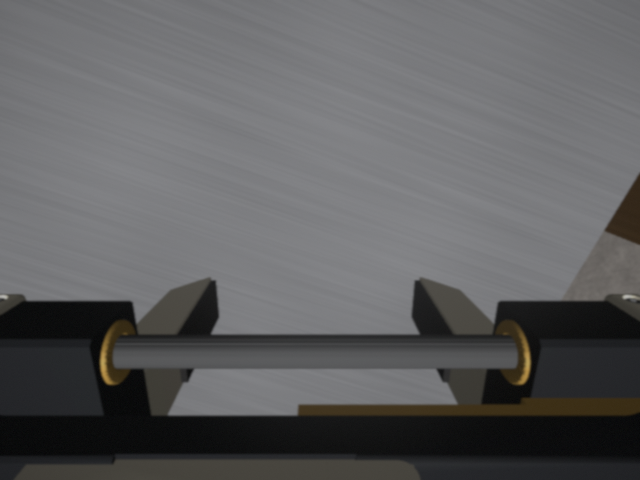

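All seven keys turn out to be required in every row.

step_arm --series '[{"dx": 25, "dy": 27, "dz": 12, "rx": 0, "ry": 0, "rz": 5, "grip": 0}, {"dx": 25, "dy": 27, "dz": 12, "rx": 0, "ry": 0, "rz": 5, "grip": 0}, {"dx": 25, "dy": 27, "dz": 12, "rx": 0, "ry": 0, "rz": 5, "grip": 0}, {"dx": 25, "dy": 27, "dz": 12, "rx": 0, "ry": 0, "rz": 5, "grip": 0}, {"dx": 25, "dy": 27, "dz": 12, "rx": 0, "ry": 0, "rz": 5, "grip": 0}, {"dx": 25, "dy": 27, "dz": 12, "rx": 0, "ry": 0, "rz": 5, "grip": 0}, {"dx": 25, "dy": 27, "dz": 12, "rx": 0, "ry": 0, "rz": 5, "grip": 0}, {"dx": 25, "dy": 27, "dz": 0, "rx": 0, "ry": 0, "rz": 5, "grip": 0}, {"dx": 25, "dy": 27, "dz": 0, "rx": 0, "ry": 0, "rz": 5, "grip": 0}, {"dx": 25, "dy": 27, "dz": 0, "rx": 0, "ry": 0, "rz": 5, "grip": 0}, {"dx": 25, "dy": 27, "dz": 0, "rx": 0, "ry": 0, "rz": 5, "grip": 0}, {"dx": 25, "dy": 27, "dz": 0, "rx": 0, "ry": 0, "rz": 5, "grip": 0}, {"dx": 25, "dy": 27, "dz": 0, "rx": 0, "ry": 0, "rz": 5, "grip": 0}, {"dx": 25, "dy": 27, "dz": 0, "rx": 0, "ry": 0, "rz": 5, "grip": 0}, {"dx": 25, "dy": 27, "dz": 0, "rx": 0, "ry": 0, "rz": 5, "grip": 0}, {"dx": 25, "dy": 27, "dz": 0, "rx": 0, "ry": 0, "rz": 5, "grip": 0}, {"dx": 0, "dy": 0, "dz": 0, "rx": 0, "ry": 0, "rz": 0, "grip": 0}]'

```text
clock: 2.8
tool_pos: [0.5566, -0.0468, 0.296]
tcp_rot: [0.642, 0.767, 0.001, -0.001]
ft_force: [-0.7, 0.4, -0.5]
gripper_width: 0.0919
```

```bash
python3 - <<'E'
from h import *
s=state(); print(s['clock'],s['joints'],s['tool_pos'],R.from_quat(s['tcp_rot']).as_matrix().round(3).tolist())
M=cm('wrist'); print(M[1],M[2].round(2).tolist())
p,d=cap('wrist','w3'); np.savez('pics/w3m.npz',*M)
for l in ['shelf_top','bottle_mid','slot']:
    print(l,[(np.round(x['point'],4).tolist(),round(x['confidence'],2)) for x in tip_of(l,'wrist')])
E
```

```text
2.8 [-0.22244261  0.35375035  1.24851012  0.00212767  1.53957264 -0.39991386] [ 0.55660901 -0.04681831  0.29595714] [[-0.176, 0.984, 0.0], [0.984, 0.176, 0.002], [0.002, 0.001, -1.0]]
[0.54182187 0.03399141 0.47924971] [[0.98, 0.17, 0.05], [0.18, -0.94, -0.29], [-0.0, 0.3, -0.95]]
shelf_top [([0.6002, -0.0528, 0.0622], 0.92)]
bottle_mid [([0.626, -0.0647, 0.0822], 0.61)]
slot [([0.4922, -0.005, 0.0604], 0.96)]
```

View pics/w3.png

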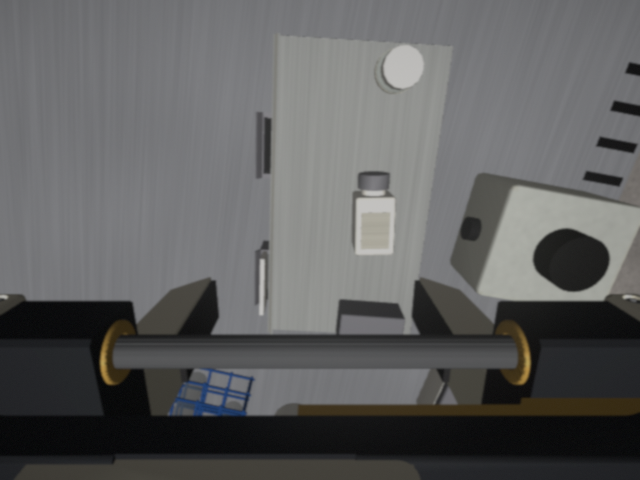

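The wrist view is clear: bottle body at (375,223), cap up at (373,182), empty clip at (265,145), labelled clip at (263,283). Next I'll compute the geometry.

```bash
python3 - <<'E'
from h import *
z=np.load('pics/w3m.npz'); M=[z[k] for k in z.files]; d=np.load('pics/w3.npy'); P=cloud('w',d,M)
def rect(X): 
    return cv2.minAreaRect((X[:,:2]*1000).astype(np.float32))
X=P[30:330,272:460].reshape(-1,3); X=X[(X[:,2]>0.055)&(X[:,2]<0.066)]; print('shelf',rect(X),np.median(X[:,2]))
# front edge line: per row first board pixel
e=[];
for v in range(50,320):
    row=P[v,240:330]; m=np.where((row[:,2]>0.055)&(row[:,2]<0.08))[0]
    u=np.where((row[:,2]>0.05))[0]
    if len(u): e.append(row[u[0]])
e=np.array(e); 
for y in np.arange(-.2,.12,.02):
    m=abs(e[:,1]-y)<.01
    if m.any(): print(round(y,2),np.median(e[m],0).round(4))
X=P[160:265,340:410].reshape(-1,3); X=X[X[:,2]>0.07]; print('bottle',rect(X),X[:,2].max())
X=P[190:260,340:410].reshape(-1,3); X=X[X[:,2]>0.094]; print('bottle body top',rect(X),np.median(X[:,2]))
X=P[295:340,330:410].reshape(-1,3); X=X[X[:,2]>0.085]; print('tipbox',rect(X),np.median(X[:,2]))
X=P[105:185,250:276].reshape(-1,3); X=X[X[:,2]>0.04]; print('clip',rect(X),np.percentile(X[:,2],[5,50,95]))
p=cv2.imread('pics/w3.png'); cv2.imwrite('pics/w3z.png',cv2.resize(p[90:200,230:310],None,fx=5,fy=5,interpolation=2))
E
```

```text
shelf ((597.830322265625, -52.825469970703125), (183.21115112304688, 340.2080078125), 7.057176113128662) 0.05976688618845419
-0.2 [ 0.5072 -0.1923  0.0711]
-0.18 [ 0.5061 -0.1821  0.0713]
-0.16 [ 0.5028 -0.1604  0.07  ]
-0.14 [ 0.5003 -0.1402  0.0703]
-0.12 [ 0.504  -0.1248  0.064 ]
-0.1 [ 0.5116 -0.0995  0.0637]
-0.08 [ 0.5092 -0.0798  0.0641]
-0.06 [ 0.5071 -0.0601  0.0639]
-0.04 [ 0.4885 -0.0401  0.0691]
-0.02 [ 0.4858 -0.0195  0.0709]
-0.0 [4.831e-01 2.000e-04 7.030e-02]
0.02 [0.4808 0.0189 0.0702]
0.04 [0.4949 0.0403 0.0641]
0.06 [0.4922 0.0596 0.0643]
0.08 [0.4897 0.0799 0.064 ]
bottle ((621.2813110351562, -53.15990447998047), (42.33000564575195, 85.81175994873047), 11.270791053771973) 0.10428999374360237
bottle body top ((622.818115234375, -60.66981506347656), (42.28394317626953, 70.1939697265625), 10.755555152893066) 0.10167999999807392
tipbox ((621.502685546875, -100.8597412109375), (79.09174346923828, 203.44351196289062), 16.804203033447266) 0.09952688222362782
clip ((494.4238586425781, -5.189273834228516), (22.124656677246094, 84.02371215820312), 8.182991981506348) [0.04707793 0.06479836 0.07119963]
```

View pics/w3z.png

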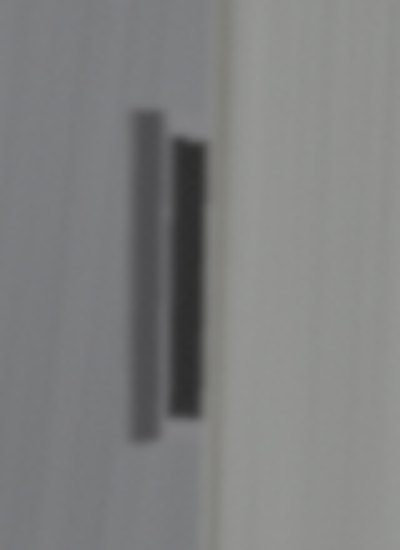

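step_arm --series '[{"dx": 12, "dy": -6, "dz": -20, "rx": -6.5, "ry": -1.2, "rz": 0, "grip": 0}, {"dx": 12, "dy": -6, "dz": -20, "rx": -6.5, "ry": -1.2, "rz": 0, "grip": 0}, {"dx": 12, "dy": -6, "dz": -20, "rx": -6.5, "ry": -1.2, "rz": 0, "grip": 0}, {"dx": 12, "dy": -6, "dz": -20, "rx": -6.5, "ry": -1.2, "rz": 0, "grip": 0}, {"dx": 12, "dy": -6, "dz": -20, "rx": -6.5, "ry": -1.2, "rz": 0, "grip": 0}, {"dx": 10, "dy": -5, "dz": -20, "rx": 0, "ry": 0, "rz": 0, "grip": 0}, {"dx": 0, "dy": 0, "dz": 0, "rx": 0, "ry": 0, "rz": 0, "grip": 0}]'

```text
clock: 3.58
tool_pos: [0.6215, -0.0865, 0.1723]
tcp_rot: [0.618, 0.734, -0.183, 0.217]
ft_force: [-1.0, -0.6, 0.0]
gripper_width: 0.0921
```

```bash
cat > st.py <<'E'
from h import *
s=state(); m=R.from_quat(s['tcp_rot']).as_matrix()
print('t',round(s['clock'],2),'q',s['joints'].round(3),'tcp',(s['tool_pos']*1000).round(1),'f',s['ft_force'].round(1),'w',round(s['gripper_width']*1000,1))
print('tool x,y,z',m.T.round(3).tolist(),'grip',((s['tool_pos']-m[:,2]*grip_point_offset)*1000).round(1))
E
python3 st.py
```

```text
t 3.58 q [ 0.036  0.548  1.434 -0.63   1.157  0.125] tcp [621.5 -86.5 172.3] f [-1.  -0.6  0. ] w 92.1
tool x,y,z [[-0.143, 0.827, -0.544], [0.985, 0.17, -0.001], [0.092, -0.536, -0.839]] grip [619.8 -76.4 188.1]
```

step_arm --series '[{"dx": 5, "dy": 4.5, "dz": -25, "rx": 0, "ry": 0, "rz": 0, "grip": 0}, {"dx": 0, "dy": 0, "dz": -25, "rx": 0, "ry": 0, "rz": 0, "grip": 0}, {"dx": 0, "dy": 0, "dz": -25, "rx": 0, "ry": 0, "rz": 0, "grip": 0}, {"dx": 0, "dy": 0, "dz": -10, "rx": 0, "ry": 0, "rz": 0, "grip": 0}, {"dx": 0, "dy": 0, "dz": 0, "rx": 0, "ry": 0, "rz": 0, "grip": 0}]'

```text
clock: 4.0
tool_pos: [0.6269, -0.0828, 0.0915]
tcp_rot: [0.619, 0.732, -0.182, 0.218]
ft_force: [-1.2, -0.5, 0.4]
gripper_width: 0.0919
```

```bash
python3 st.py; python3 - <<'E'
from h import *
cap('wrist','w4');cap('side','s4')
p=cv2.imread('pics/s4.png'); cv2.imwrite('pics/s4z.png',cv2.resize(p[130:290,220:380],None,fx=3.5,fy=3.5,interpolation=2))
E
```

```text
t 4.0 q [ 0.042  0.649  1.502 -0.684  1.024  0.25 ] tcp [626.9 -82.8  91.5] f [-1.2 -0.5  0.4] w 91.9
tool x,y,z [[-0.139, 0.827, -0.545], [0.986, 0.168, 0.004], [0.095, -0.536, -0.839]] grip [625.1 -72.8 107.2]
```

View pics/w4.png

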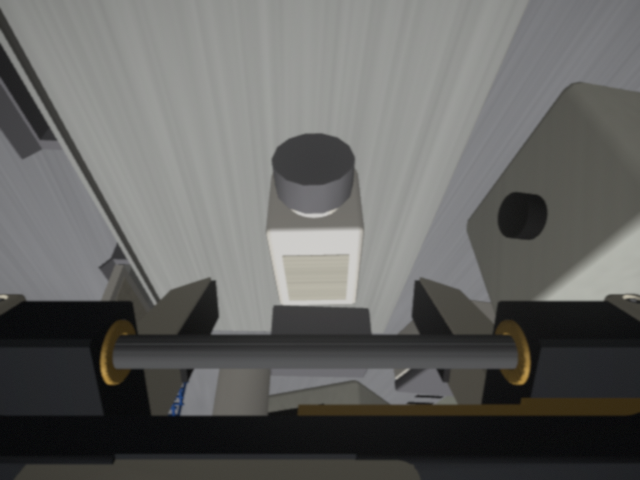

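View pics/s4z.png

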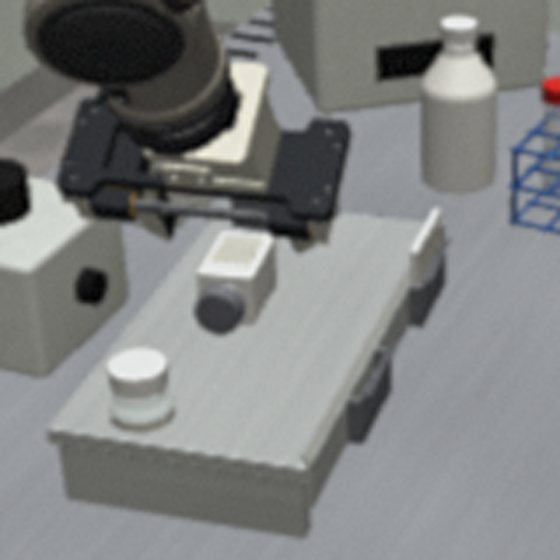

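Wrist view: the bottle (314,260) is centred between the pads (215 and 416), and the side view shows the cap clear of the gripper body. I'll descend and grip.

step_arm --series '[{"dx": 0, "dy": 0.5, "dz": -12, "rx": 0, "ry": 0, "rz": 0, "grip": 0}, {"dx": 0, "dy": 0.3, "dz": -10, "rx": 0, "ry": 0, "rz": 0, "grip": 0}, {"dx": 0, "dy": 0, "dz": 0, "rx": 0, "ry": 0, "rz": 0, "grip": 1}, {"dx": 0, "dy": 0, "dz": 0, "rx": 0, "ry": 0, "rz": 0, "grip": 1}, {"dx": 0, "dy": 0, "dz": 0, "rx": 0, "ry": 0, "rz": 0, "grip": 1}, {"dx": 0, "dy": 0, "dz": 0, "rx": 0, "ry": 0, "rz": 0, "grip": 1}, {"dx": 0, "dy": 0, "dz": 0, "rx": 0, "ry": 0, "rz": 0, "grip": 1}, {"dx": 0, "dy": 0, "dz": 0, "rx": 0, "ry": 0, "rz": 0, "grip": 1}]' --grip_force 15

```text
clock: 4.77
tool_pos: [0.6286, -0.0804, 0.0708]
tcp_rot: [0.618, 0.733, -0.18, 0.22]
ft_force: [-0.2, -0.9, -0.6]
gripper_width: 0.0564
```

```bash
python3 st.py
```

```text
t 4.77 q [ 0.046  0.677  1.516 -0.703  0.989  0.286] tcp [628.6 -80.4  70.8] f [-0.2 -0.9 -0.6] w 56.4
tool x,y,z [[-0.139, 0.827, -0.545], [0.985, 0.171, 0.008], [0.1, -0.536, -0.838]] grip [626.7 -70.3  86.5]
```

step_arm --series '[{"dx": 0, "dy": 0, "dz": 0, "rx": 0, "ry": 0, "rz": 0, "grip": 1}, {"dx": 0, "dy": 0, "dz": 0, "rx": 0, "ry": 0, "rz": 0, "grip": 1}, {"dx": 0, "dy": 0, "dz": 0, "rx": 0, "ry": 0, "rz": 0, "grip": 1}, {"dx": 0, "dy": 0, "dz": 0, "rx": 0, "ry": 0, "rz": 0, "grip": 1}]'

```text
clock: 5.1
tool_pos: [0.6284, -0.0805, 0.0706]
tcp_rot: [0.618, 0.733, -0.18, 0.22]
ft_force: [-1.1, 1.0, 1.9]
gripper_width: 0.0417
```

```bash
python3 st.py
```

```text
t 5.1 q [ 0.046  0.677  1.516 -0.703  0.989  0.286] tcp [628.4 -80.5  70.6] f [-1.1  1.   1.9] w 41.7
tool x,y,z [[-0.139, 0.827, -0.545], [0.985, 0.171, 0.007], [0.099, -0.536, -0.838]] grip [626.5 -70.4  86.4]
```

step_arm --series '[{"dx": 0, "dy": 2, "dz": 20, "rx": 0, "ry": 0, "rz": 0, "grip": 1}, {"dx": 0, "dy": 4, "dz": 20, "rx": 0, "ry": 0, "rz": 0, "grip": 1}, {"dx": -1, "dy": 4, "dz": 20, "rx": 4, "ry": 0.7, "rz": 0, "grip": 1}, {"dx": -1, "dy": 4, "dz": 15, "rx": 6.8, "ry": 1.2, "rz": 0, "grip": 1}, {"dx": -1, "dy": 4, "dz": 5, "rx": 6.8, "ry": 1.2, "rz": 0, "grip": 1}, {"dx": -1, "dy": 4, "dz": 0, "rx": 6.8, "ry": 1.2, "rz": 0, "grip": 1}, {"dx": -1, "dy": 4, "dz": 0, "rx": 6.8, "ry": 1.2, "rz": 0, "grip": 1}, {"dx": -1, "dy": 4, "dz": 0, "rx": 6.8, "ry": 1.2, "rz": 0, "grip": 1}, {"dx": -1, "dy": 4, "dz": 0, "rx": 6.8, "ry": 1.2, "rz": 0, "grip": 1}, {"dx": -1, "dy": 4, "dz": 0, "rx": 6.8, "ry": 1.2, "rz": 0, "grip": 1}, {"dx": -1, "dy": 4, "dz": 0, "rx": 6.8, "ry": 1.2, "rz": 0, "grip": 1}, {"dx": 0, "dy": 4, "dz": 0, "rx": 6.8, "ry": 1.2, "rz": 0, "grip": 1}, {"dx": 0, "dy": 4, "dz": 0, "rx": 6.8, "ry": 1.2, "rz": 0, "grip": 1}, {"dx": 0, "dy": 0, "dz": 0, "rx": 0, "ry": 0, "rz": 0, "grip": 1}]'

```text
clock: 6.27
tool_pos: [0.6182, -0.0334, 0.1461]
tcp_rot: [0.609, 0.714, 0.221, -0.266]
ft_force: [-0.2, -0.4, -3.4]
gripper_width: 0.0417
```

```bash
python3 st.py
```

```text
t 6.27 q [-0.477  0.786  1.133  0.548  1.679 -0.705] tcp [618.2 -33.4 146.1] f [-0.2 -0.4 -3.4] w 41.7
tool x,y,z [[-0.118, 0.752, 0.649], [0.987, 0.161, -0.007], [-0.11, 0.64, -0.761]] grip [620.3 -45.4 160.4]
```

step_arm --series '[{"dx": 0, "dy": 1, "dz": -5, "rx": 5.6, "ry": 0.9, "rz": 0, "grip": 1}, {"dx": 0, "dy": 1, "dz": -10, "rx": 5.6, "ry": 0.9, "rz": 0, "grip": 1}, {"dx": 0, "dy": 1, "dz": -10, "rx": 5.6, "ry": 0.9, "rz": 0, "grip": 1}, {"dx": 0, "dy": 0, "dz": -10, "rx": 0, "ry": 0, "rz": 0, "grip": 1}, {"dx": 0, "dy": 0, "dz": 0, "rx": 0, "ry": 0, "rz": 0, "grip": 1}]'

```text
clock: 6.68
tool_pos: [0.6183, -0.0272, 0.1118]
tcp_rot: [0.568, 0.67, 0.307, -0.365]
ft_force: [-0.0, 0.4, -1.2]
gripper_width: 0.042
```

```bash
python3 st.py; python3 - <<'E'
from h import *
cap('wrist','w5');cap('side','s5')
p=cv2.imread('pics/s5.png'); cv2.imwrite('pics/s5z.png',cv2.resize(p[130:290,220:380],None,fx=3.5,fy=3.5,interpolation=2))
E
```

```text
t 6.68 q [-0.54   0.961  1.082  0.714  1.812 -0.796] tcp [618.3 -27.2 111.8] f [-0.   0.4 -1.2] w 42.0
tool x,y,z [[-0.087, 0.538, 0.838], [0.986, 0.166, -0.004], [-0.141, 0.826, -0.545]] grip [620.9 -42.7 122. ]
```

View pics/w5.png

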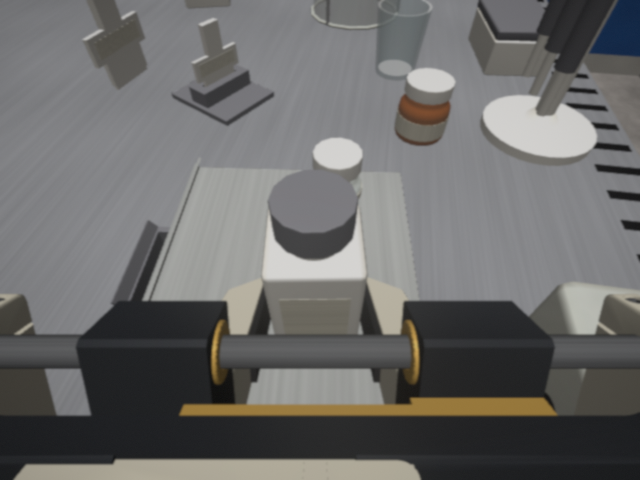

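View pics/s5z.png

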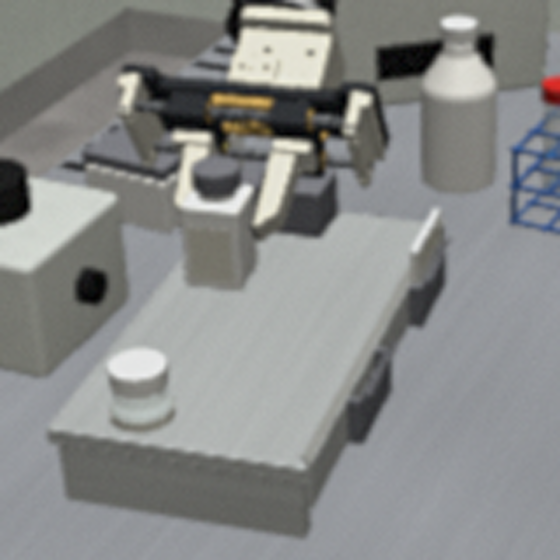

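The bottle is upright in the grip and the jaws are clear of the tip box. I'll lower it to contact.

step_arm --series '[{"dx": 0, "dy": 0, "dz": -15, "rx": 0, "ry": 0, "rz": 0, "grip": 1}, {"dx": 0, "dy": 0, "dz": -13, "rx": 0, "ry": 0, "rz": 0, "grip": 1}, {"dx": 0, "dy": 0, "dz": -4, "rx": 0, "ry": 0, "rz": 0, "grip": 1}, {"dx": 0, "dy": 0, "dz": -2, "rx": 0, "ry": 0, "rz": 0, "grip": 1}, {"dx": 0, "dy": 0, "dz": 0, "rx": 0, "ry": 0, "rz": 0, "grip": 1}]'

```text
clock: 7.2
tool_pos: [0.6192, -0.0272, 0.081]
tcp_rot: [0.567, 0.671, 0.309, -0.365]
ft_force: [0.6, 0.5, -0.9]
gripper_width: 0.0418
```

```bash
python3 st.py
```

```text
t 7.2 q [-0.541  1.     1.091  0.71   1.776 -0.833] tcp [619.2 -27.2  81. ] f [ 0.6  0.5 -0.9] w 41.8
tool x,y,z [[-0.091, 0.536, 0.84], [0.986, 0.166, 0.001], [-0.139, 0.828, -0.543]] grip [621.8 -42.8  91.2]
```

step_arm --series '[{"dx": 0, "dy": 0, "dz": -3, "rx": 0, "ry": 0, "rz": 0, "grip": 1}, {"dx": 0, "dy": 0, "dz": -2, "rx": 0, "ry": 0, "rz": 0, "grip": 1}, {"dx": 0, "dy": 0, "dz": 0, "rx": 0, "ry": 0, "rz": 0, "grip": 1}]'

```text
clock: 7.45
tool_pos: [0.6195, -0.0276, 0.0766]
tcp_rot: [0.567, 0.671, 0.309, -0.364]
ft_force: [0.3, 0.2, -0.7]
gripper_width: 0.0418
```

```bash
python3 st.py
```

```text
t 7.45 q [-0.541  1.005  1.092  0.709  1.77  -0.838] tcp [619.5 -27.6  76.6] f [ 0.3  0.2 -0.7] w 41.8
tool x,y,z [[-0.092, 0.536, 0.839], [0.986, 0.166, 0.002], [-0.138, 0.828, -0.544]] grip [622.1 -43.2  86.8]
```

step_arm --series '[{"dx": 0, "dy": 0, "dz": -1, "rx": 0, "ry": 0, "rz": 0, "grip": 1}, {"dx": 0, "dy": 0, "dz": -1, "rx": 0, "ry": 0, "rz": 0, "grip": 1}, {"dx": 0, "dy": 0, "dz": 0, "rx": 0, "ry": 0, "rz": 0, "grip": 1}]'

```text
clock: 7.7
tool_pos: [0.6198, -0.0276, 0.076]
tcp_rot: [0.567, 0.671, 0.31, -0.364]
ft_force: [0.3, -0.3, 6.0]
gripper_width: 0.0419
```

```bash
python3 st.py
```

```text
t 7.7 q [-0.542  1.007  1.091  0.71   1.77  -0.84 ] tcp [619.8 -27.6  76. ] f [ 0.3 -0.3  6. ] w 41.9
tool x,y,z [[-0.093, 0.535, 0.84], [0.986, 0.166, 0.004], [-0.137, 0.829, -0.543]] grip [622.4 -43.2  86.2]
```

Contact at 6 N with the bottle flat on the board, so I'll release it.

step_arm --series '[{"dx": 0, "dy": 0, "dz": 0.5, "rx": 0, "ry": 0, "rz": 0, "grip": 0.3}, {"dx": 0, "dy": 0, "dz": 0, "rx": 0, "ry": 0, "rz": 0, "grip": 0.3}, {"dx": 0, "dy": 0, "dz": 0, "rx": 0, "ry": 0, "rz": 0, "grip": 0.3}, {"dx": 0, "dy": 0, "dz": 0, "rx": 0, "ry": 0, "rz": 0, "grip": 0.3}, {"dx": 0, "dy": 0, "dz": 0, "rx": 0, "ry": 0, "rz": 0, "grip": 0.3}]'

```text
clock: 8.12
tool_pos: [0.6193, -0.0274, 0.0747]
tcp_rot: [0.567, 0.671, 0.309, -0.365]
ft_force: [-0.1, 0.7, 0.1]
gripper_width: 0.0637
```

```bash
python3 st.py; python3 - <<'E'
from h import *
cap('wrist','w6')
E
```

```text
t 8.12 q [-0.541  1.008  1.092  0.709  1.769 -0.839] tcp [619.3 -27.4  74.7] f [-0.1  0.7  0.1] w 63.7
tool x,y,z [[-0.091, 0.536, 0.839], [0.986, 0.166, 0.001], [-0.139, 0.828, -0.543]] grip [621.9 -43.   85. ]
```

View pics/w6.png

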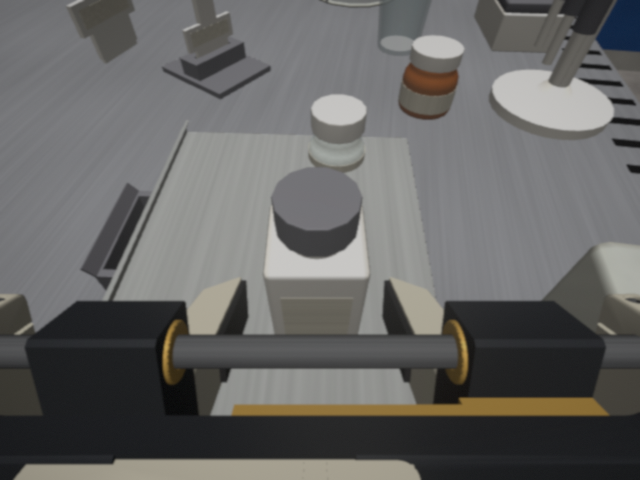

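The bottle stands free with open gaps on both sides. I'll retract along the tool axis, then go up.

step_arm --series '[{"dx": 2.4, "dy": -14.5, "dz": 9.5, "rx": 0, "ry": 0, "rz": 0, "grip": 0.3}, {"dx": 2.4, "dy": -14.5, "dz": 9.5, "rx": 0, "ry": 0, "rz": 0, "grip": 0.3}, {"dx": 2.4, "dy": -14.5, "dz": 9.5, "rx": 0, "ry": 0, "rz": 0, "grip": 0.3}, {"dx": 2.4, "dy": -14.5, "dz": 9.5, "rx": 0, "ry": 0, "rz": 0, "grip": 0.3}, {"dx": 0, "dy": 0, "dz": 25, "rx": 0, "ry": 0, "rz": 0, "grip": 0.3}, {"dx": 0, "dy": 0, "dz": 30, "rx": 0, "ry": 0, "rz": 0, "grip": 0.3}, {"dx": 0, "dy": 0, "dz": 30, "rx": 0, "ry": 0, "rz": 0, "grip": 0.3}, {"dx": 0, "dy": 0, "dz": 0, "rx": 0, "ry": 0, "rz": 0, "grip": 0.3}]'

```text
clock: 8.83
tool_pos: [0.6303, -0.0862, 0.204]
tcp_rot: [0.566, 0.673, 0.31, -0.36]
ft_force: [0.5, -0.3, 1.5]
gripper_width: 0.0641
```

```bash
python3 st.py
```

```text
t 8.83 q [-0.6    0.936  0.862  0.74   2.024 -0.679] tcp [630.3 -86.2 204. ] f [ 0.5 -0.3  1.5] w 64.1
tool x,y,z [[-0.099, 0.539, 0.836], [0.986, 0.167, 0.01], [-0.134, 0.826, -0.548]] grip [ 632.8 -101.7  214.3]
```

step_arm --series '[{"dx": -15, "dy": 10, "dz": 2, "rx": -6.95, "ry": -1.18, "rz": -0.3, "grip": 0.3}, {"dx": -15, "dy": 10, "dz": 0, "rx": -6.95, "ry": -1.18, "rz": -0.3, "grip": 0.3}, {"dx": -15, "dy": 10, "dz": 0, "rx": -6.95, "ry": -1.18, "rz": -0.3, "grip": 0.3}, {"dx": -15, "dy": 10, "dz": 0, "rx": -6.95, "ry": -1.18, "rz": -0.3, "grip": 0.3}, {"dx": -15, "dy": 10, "dz": 0, "rx": -6.95, "ry": -1.18, "rz": -0.3, "grip": 0.3}, {"dx": -15, "dy": 10, "dz": 0, "rx": -6.95, "ry": -1.18, "rz": -0.3, "grip": 0.3}, {"dx": -15, "dy": 10, "dz": 0, "rx": -6.95, "ry": -1.18, "rz": -0.3, "grip": 0.3}, {"dx": -15, "dy": 12, "dz": 0, "rx": -6.95, "ry": -1.18, "rz": -0.3, "grip": 0.3}, {"dx": -13, "dy": 12, "dz": 0, "rx": 0, "ry": 0, "rz": 0, "grip": 0.3}, {"dx": 0, "dy": 0, "dz": 0, "rx": 0, "ry": 0, "rz": 0, "grip": 0.3}]'

```text
clock: 9.67
tool_pos: [0.4933, 0.0122, 0.2008]
tcp_rot: [0.656, 0.754, 0.012, 0.002]
ft_force: [-0.1, 0.3, 0.8]
gripper_width: 0.0641
```

```bash
python3 st.py; python3 - <<'E'
from h import *
M=cm('wrist'); np.savez('pics/w7m.npz',*M); cap('wrist','w7')
for l in ['slot','shelf_top']:
    print(l,[(np.round(x['point'],4).tolist(),round(x['confidence'],2)) for x in tip_of(l,'wrist')])
E
```

```text
t 9.67 q [-0.143  0.273  1.626  0.019  1.226 -0.288] tcp [493.3  12.2 200.8] f [-0.1  0.3  0.8] w 64.1
tool x,y,z [[-0.139, 0.99, 0.012], [0.99, 0.138, 0.021], [0.019, 0.015, -1.0]] grip [492.9  11.9 219.6]
slot [([0.498, -0.0073, 0.0633], 0.74)]
shelf_top [([0.5938, -0.0536, 0.0586], 0.88)]
```

View pics/w7.png

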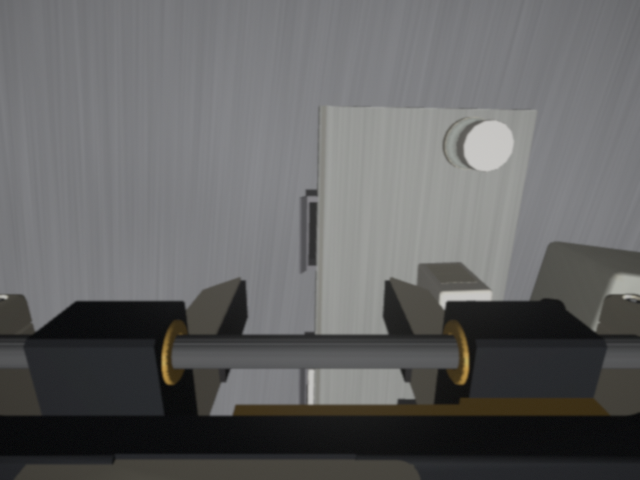

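Wrist view: clip at (311,230), bottle standing at (455,280), jar untouched at (485,145). I'll take the clip's cross-section from depth.

```bash
python3 - <<'E'
from h import *
z=np.load('pics/w7m.npz'); M=[z[k] for k in z.files]; d=np.load('pics/w7.npy'); P=cloud('w',d,M)
p=cv2.imread('pics/w7.png'); cv2.imwrite('pics/w7z.png',cv2.resize(p[180:285,285:345],None,fx=7,fy=7,interpolation=0)[:600])
# upstand/board front edge
def fit(P,rows,u0,u1,zlo,zhi):
    e=[]
    for v in rows:
        r=P[v,u0:u1]; k=np.where((r[:,2]>zlo)&(r[:,2]<zhi))[0]
        if len(k): e.append(r[k[0]])
    e=np.array(e); c=np.polyfit(e[:,1],e[:,0],1); res=e[:,0]-np.polyval(c,e[:,1]); g=abs(res)<.003
    c=np.polyfit(e[g,1],e[g,0],1); return c,np.degrees(np.arctan(-c[0])),e[g,2].mean(),g.sum()
print('upper edge rows above clip',fit(P,range(112,185),300,345,0.062,0.08))
print('lip', fit(P,range(195,268),295,316,0.055,0.08))
for v in (205,230,255):
    for u in range(298,332): 
        q=P[v,u]; print(v,u,p[v,u].tolist(),(q*1000).round(1).tolist()) if v==230 or u%3==0 else 0
E
```

```text
upper edge rows above clip (array([-0.12256366,  0.49945131]), np.float64(6.987531056637595), np.float64(0.06390225589074404), np.int64(73))
lip (array([-0.12258037,  0.48343142]), np.float64(6.988474287990729), np.float64(0.07048666835675058), np.int64(72))
205 300 [111, 107, 108] [481.5, 21.8, 72.1]
205 303 [84, 82, 82] [484.1, 21.5, 68.7]
205 306 [95, 93, 93] [486.8, 20.6, 63.3]
205 309 [85, 83, 83] [490.0, 17.4, 46.8]
205 312 [49, 49, 49] [492.7, 17.7, 46.7]
205 315 [53, 54, 54] [495.4, 18.3, 47.5]
205 318 [122, 125, 125] [497.2, 22.3, 64.6]
205 321 [127, 133, 133] [499.6, 23.3, 67.3]
205 324 [140, 144, 143] [502.0, 24.3, 70.5]
205 327 [154, 157, 156] [505.4, 22.4, 60.1]
205 330 [154, 156, 155] [508.2, 22.5, 58.9]
230 298 [128, 125, 125] [483.6, -22.0, -1.3]
230 299 [120, 117, 116] [483.5, -1.0, 70.0]
230 300 [107, 104, 104] [484.4, -1.0, 69.6]
230 301 [95, 92, 92] [485.2, -0.5, 70.7]
230 302 [86, 84, 84] [486.1, -1.1, 68.5]
230 303 [84, 82, 81] [487.0, -1.3, 67.2]
230 304 [84, 81, 81] [487.9, -1.5, 66.3]
230 305 [87, 85, 85] [488.9, -2.0, 64.0]
230 306 [99, 96, 96] [489.8, -1.9,
[... 856 characters left out ...]

230 327 [154, 157, 156] [508.9, -0.7, 59.4]
230 328 [154, 156, 155] [509.6, -0.1, 61.1]
230 329 [152, 155, 154] [510.6, -0.3, 60.0]
230 330 [152, 155, 154] [511.4, 0.2, 61.2]
230 331 [153, 155, 154] [512.6, -0.3, 59.0]
255 300 [106, 103, 104] [487.3, -23.5, 71.6]
255 303 [83, 81, 81] [490.1, -24.4, 68.1]
255 306 [101, 99, 99] [493.0, -25.8, 63.2]
255 309 [61, 60, 61] [496.5, -30.9, 48.2]
255 312 [46, 47, 47] [499.4, -30.7, 47.8]
255 315 [70, 71, 71] [502.3, -30.5, 47.2]
255 318 [133, 137, 137] [503.9, -24.3, 63.5]
255 321 [130, 136, 136] [506.1, -22.1, 68.6]
255 324 [150, 153, 152] [508.7, -21.2, 70.0]
255 327 [152, 154, 153] [512.5, -24.7, 59.4]
255 330 [151, 154, 153] [515.2, -24.1, 59.7]
```

View pics/w7z.png

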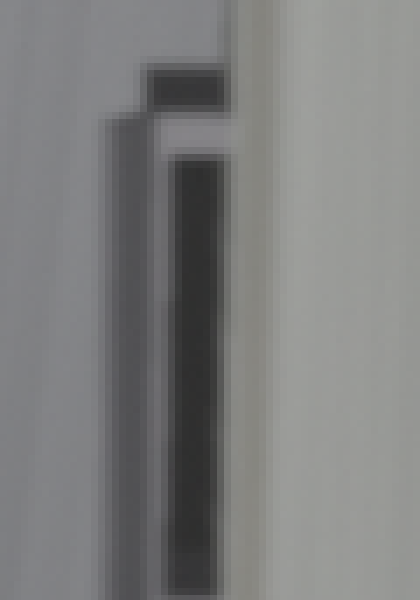

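```bash
python3 - <<'E'
from h import *
z=np.load('pics/w7m.npz'); M=[z[k] for k in z.files]; d=np.load('pics/w7.npy'); P=cloud('w',d,M)
p=cv2.imread('pics/w7.png')
for u in (302,304,312,313):
  for v in list(range(186,206,1))+list(range(258,276,1)): print(u,v,p[v,u,0],(P[v,u]*1000).round(1).tolist())
E
```

```text
302 186 137 [481.7, 26.2, 0.6]
302 187 136 [481.8, 25.0, -0.6]
302 188 137 [482.0, 23.9, -0.7]
302 189 137 [482.1, 23.1, 0.2]
302 190 137 [482.2, 22.0, -0.1]
302 191 136 [482.4, 20.9, 0.0]
302 192 136 [482.5, 20.1, 1.1]
302 193 137 [482.7, 18.7, -0.7]
302 194 135 [482.8, 17.6, -0.9]
302 195 130 [482.9, 16.8, 0.1]
302 196 112 [483.1, 15.7, 0.1]
302 197 92 [482.3, 28.2, 68.2]
302 198 86 [482.4, 27.8, 70.4]
302 199 88 [482.5, 26.7, 69.5]
302 200 87 [482.6, 26.0, 70.0]
302 201 87 [482.7, 25.3, 70.9]
302 202 88 [482.8, 24.4, 70.6]
302 203 87 [483.0, 23.3, 69.6]
302 204 89 [483.1, 22.2, 68.6]
302 205 88 [483.2, 21.6, 69.8]
302 258 86 [489.5, -26.9, 69.4]
302 259 85 [489.6, -28.0, 69.0]
302 260 86 [489.8, -29.2, 68.3]
302 261 86 [489.9, -30.4, 67.8]
302 262 85 [490.0, -30.5, 69.9]
302 263 85 [490.1, -31.7, 69.4]
302 264 85 [490.3, -32.8, 69.1]
302 265 85 [490.4, -34.3, 67.7]
302 266 85 [490.5, -34.8, 68.7]
302 267 84 [490.6, -35.6, 69.2]
302 268 85 [490.8, -37.0, 68.2]
302 269 85 [490.9, -37.6, 69.1]
302 270 86 [491.1, -39.0, 68.0]
302 271 91 [491.1, -39.4, 69.5]
302 272 103 [491.3, -40.9, 
[... 3030 characters left out ...]
02 84 [nan, nan, nan]
313 203 55 [493.3, 20.1, 48.8]
313 204 47 [493.5, 18.9, 47.2]
313 205 47 [493.7, 17.8, 46.6]
313 258 51 [500.8, -33.7, 47.6]
313 259 54 [500.9, -34.6, 47.7]
313 260 55 [500.9, -34.9, 49.7]
313 261 55 [500.8, -34.3, 54.1]
313 262 55 [500.8, -34.9, 55.1]
313 263 56 [500.8, -34.8, 58.0]
313 264 64 [500.7, -34.7, 60.8]
313 265 90 [500.7, -34.6, 63.6]
313 266 117 [500.8, -35.3, 64.2]
313 267 127 [501.0, -37.1, 62.2]
313 268 129 [501.1, -37.6, 63.4]
313 269 129 [501.2, -38.3, 64.1]
313 270 130 [501.4, -39.6, 63.4]
313 271 129 [506.1, -66.8, -0.6]
313 272 129 [506.3, -67.9, -0.4]
313 273 128 [506.5, -69.1, -0.6]
313 274 129 [506.6, -70.5, -0.8]
313 275 128 [506.9, -71.9, -1.5]
```

Slot mouth measured at (496.0, -5.1, 64) mm with a yaw of 7.0°. I'll go to the holder now.

step_arm --series '[{"dx": -3, "dy": 20, "dz": 2, "rx": 0, "ry": 0, "rz": -3.5, "grip": 0.5}, {"dx": -6, "dy": 30, "dz": 0, "rx": 0, "ry": 0, "rz": -3.6, "grip": 0.5}, {"dx": -6, "dy": 30, "dz": 0, "rx": 0, "ry": 0, "rz": -3.6, "grip": 0.5}, {"dx": -6, "dy": 30, "dz": 0, "rx": 0, "ry": 0, "rz": -3.6, "grip": 0.5}, {"dx": -6, "dy": 30, "dz": 0, "rx": 0, "ry": 0, "rz": -3.6, "grip": 0.5}, {"dx": -6, "dy": 30, "dz": 0, "rx": 0, "ry": 0, "rz": -3.6, "grip": 0.5}, {"dx": -6, "dy": 30, "dz": 0, "rx": 0, "ry": 0, "rz": -3.6, "grip": 0.5}, {"dx": -6, "dy": 30, "dz": 0, "rx": 0, "ry": 0, "rz": -3.6, "grip": 0.5}, {"dx": -6, "dy": 30, "dz": 0, "rx": 0, "ry": 0, "rz": -3.6, "grip": 0.5}, {"dx": -6, "dy": 25, "dz": 0, "rx": 0, "ry": 0, "rz": -3.6, "grip": 0.5}, {"dx": -5, "dy": 19, "dz": 0, "rx": 0, "ry": 0, "rz": 0, "grip": 0.5}, {"dx": 0, "dy": 0, "dz": 0, "rx": 0, "ry": 0, "rz": 0, "grip": 0.5}]'

```text
clock: 10.82
tool_pos: [0.4344, 0.3147, 0.2011]
tcp_rot: [0.858, 0.513, 0.01, 0.005]
ft_force: [-0.1, -0.7, -0.4]
gripper_width: 0.0457
```

```bash
python3 st.py; python3 - <<'E'
from h import *
M=cm('wrist'); np.savez('pics/w8m.npz',*M); cap('wrist','w8')
for l in ['holder_tab','holder_foot']:
    print(l,[(np.round(x['point'],4).tolist(),round(x['confidence'],2)) for x in tip_of(l,'wrist')])
E
```

```text
t 10.82 q [ 0.49   0.351  1.512 -0.01   1.257  0.986] tcp [434.4 314.7 201.1] f [-0.1 -0.7 -0.4] w 45.7
tool x,y,z [[0.473, 0.881, 0.012], [0.881, -0.473, 0.02], [0.023, 0.002, -1.0]] grip [434.  314.7 219.9]
holder_tab [([0.2799, 0.3437, 0.1115], 0.68), ([0.4294, 0.3162, 0.0841], 0.55)]
holder_foot [([0.2818, 0.3399, -0.0014], 0.56)]
```

View pics/w8.png

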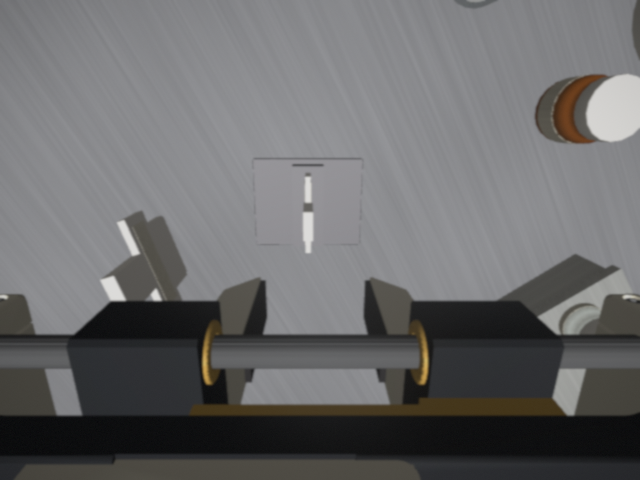

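```bash
python3 - <<'E'
from h import *
z=np.load('pics/w8m.npz'); M=[z[k] for k in z.files]; d=np.load('pics/w8.npy'); P=cloud('w',d,M)
S=P[165:260,285:330]
for a,b in((0.085,.12),(0.066,.12),(.045,.062)):
    X=S[(S[...,2]>a)&(S[...,2]<b)]; print(a,cv2.minAreaRect((X[:,:2]*1000).astype(np.float32)),np.median(X,0).round(4),len(X))
for v in range(168,258,4): print(v,[(P[v,u]*1000).round(1).tolist() for u in (306,308,310)])
E
```

```text
0.085 ((430.0525207519531, 316.043212890625), (24.202232360839844, 7.364389896392822), 61.57728576660156) [0.4308 0.3173 0.0976] 321
0.066 ((430.1117248535156, 316.0162658691406), (24.190914154052734, 7.668895721435547), 62.00357437133789) [0.4316 0.319  0.0974] 366
0.045 ((429.9158935546875, 315.8079833984375), (70.41513061523438, 4.604267120361328), 61.45613479614258) [0.4396 0.333  0.0614] 155
168 [[446.9, 350.1, 30.0], [448.4, 348.8, 26.6], [450.1, 348.0, 27.4]]
172 [[445.0, 346.6, 28.8], [446.7, 345.7, 28.2], [448.2, 344.5, 26.2]]
176 [[445.5, 347.2, 60.4], [447.0, 346.3, 60.0], [448.5, 345.6, 60.8]]
180 [[443.9, 344.3, 61.7], [445.5, 343.5, 62.1], [446.9, 342.6, 61.4]]
184 [[442.3, 341.3, 62.3], [443.8, 340.5, 62.4], [445.3, 339.7, 62.4]]
188 [[440.6, 338.3, 62.8], [442.0, 337.2, 60.6], [443.7, 336.6, 62.5]]
192 [[438.9, 335.1, 62.1], [440.4, 334.2, 61.3], [441.9, 333.3, 60.9]]
196 [[437.2, 332.0, 62.1], [438.8, 331.2, 62.3], [440.3, 330.3, 61.8]]
200 [[435.3, 328.6, 60.5], [437.0, 328.0, 62.0], [438.6, 327.2, 62.0]]
204 [[434.3, 326.7, 67.2], [436.1, 326.3, 69.5], [437.6, 325.
[... 230 characters left out ...]
31.5, 321.2, 98.5], [432.9, 320.5, 98.4], [434.2, 319.5, 97.4]]
224 [[429.9, 318.2, 98.1], [431.3, 317.5, 98.1], [432.7, 316.8, 98.4]]
228 [[428.1, 315.0, 96.8], [429.7, 314.5, 97.9], [430.9, 313.5, 97.0]]
232 [[426.6, 312.3, 97.9], [428.0, 311.4, 97.3], [429.3, 310.5, 96.7]]
236 [[425.1, 309.4, 98.1], [426.3, 308.4, 97.2], [427.6, 307.4, 96.2]]
240 [[423.2, 306.0, 96.4], [425.1, 306.1, 99.4], [426.1, 304.6, 97.0]]
244 [[415.8, 292.7, 61.2], [417.5, 292.0, 61.7], [419.1, 291.1, 61.5]]
248 [[413.9, 289.2, 60.9], [415.8, 288.8, 62.5], [417.2, 287.6, 61.5]]
252 [[412.1, 285.9, 61.2], [413.7, 285.0, 61.2], [415.4, 284.4, 62.0]]
256 [[399.3, 262.9, 0.8], [401.1, 261.7, 0.3], [403.0, 260.5, -0.1]]
```

step_arm --series '[{"dx": -2.2, "dy": 0.7, "dz": -20, "rx": 0, "ry": 1.3, "rz": 0, "grip": 0.5}, {"dx": -2.2, "dy": 0.6, "dz": -25, "rx": 0, "ry": 0, "rz": 0, "grip": 0.5}, {"dx": 0, "dy": 0, "dz": -25, "rx": 0, "ry": 0, "rz": 0, "grip": 0.5}, {"dx": 0, "dy": 0, "dz": -15, "rx": 0, "ry": 0, "rz": 0, "grip": 0.5}, {"dx": 0, "dy": 0, "dz": 0, "rx": 0, "ry": 0, "rz": 0, "grip": 0.5}]'

```text
clock: 11.38
tool_pos: [0.4286, 0.3111, 0.1136]
tcp_rot: [0.859, 0.512, -0.003, 0.0]
ft_force: [-0.2, -1.2, -0.8]
gripper_width: 0.0455
```

```bash
python3 st.py; python3 - <<'E'
from h import *
cap('wrist','w9')
E
```

```text
t 11.38 q [ 0.483  0.44   1.634 -0.     1.073  0.979] tcp [428.6 311.1 113.6] f [-0.2 -1.2 -0.8] w 45.5
tool x,y,z [[0.476, 0.88, -0.004], [0.88, -0.476, -0.003], [-0.004, -0.003, -1.0]] grip [428.6 311.2 132.4]
```

View pics/w9.png

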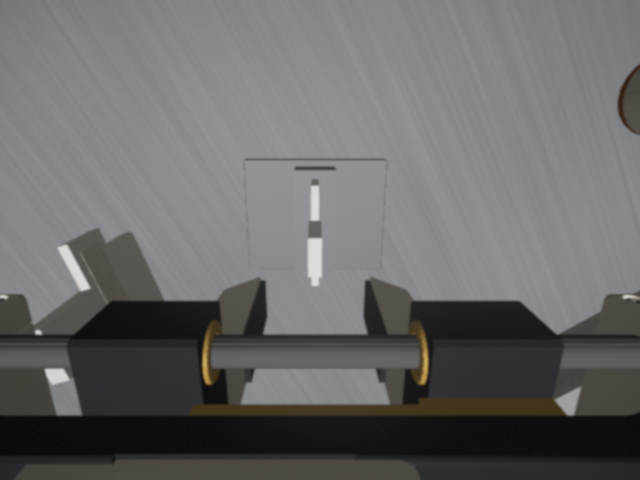

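The holder is centred at (315,260), with the pads at 265 and 365. I'll correct the small drift, descend and grip.

step_arm --series '[{"dx": 1.4, "dy": 4.9, "dz": -8, "rx": 0, "ry": 0, "rz": 0, "grip": 0.5}, {"dx": 0, "dy": 0, "dz": -18, "rx": 0, "ry": 0, "rz": 0, "grip": 0.5}, {"dx": 0, "dy": 0, "dz": -15, "rx": 0, "ry": 0, "rz": 0, "grip": 0.5}, {"dx": 0, "dy": 0, "dz": -4, "rx": 0, "ry": 0, "rz": 0, "grip": 0.5}, {"dx": 0, "dy": 0, "dz": 0, "rx": 0, "ry": 0, "rz": 0, "grip": 0.5}]'

```text
clock: 11.85
tool_pos: [0.4312, 0.3185, 0.0717]
tcp_rot: [0.858, 0.513, 0.001, 0.0]
ft_force: [0.6, 0.7, 0.1]
gripper_width: 0.046
```

```bash
python3 st.py
```

```text
t 11.85 q [ 0.493  0.5    1.669 -0.     0.972  0.987] tcp [431.2 318.5  71.7] f [0.6 0.7 0.1] w 46.0
tool x,y,z [[0.474, 0.881, 0.001], [0.881, -0.474, 0.001], [0.001, 0.0, -1.0]] grip [431.2 318.5  90.5]
```

step_arm --series '[{"dx": -1.2, "dy": -2.5, "dz": -4.5, "rx": 0, "ry": 0, "rz": 0, "grip": 0.5}, {"dx": 0, "dy": 0, "dz": 0, "rx": 0, "ry": 0, "rz": 0, "grip": 0.5}]'

```text
clock: 12.02
tool_pos: [0.43, 0.316, 0.0679]
tcp_rot: [0.858, 0.513, 0.001, 0.0]
ft_force: [-1.5, -0.2, -0.2]
gripper_width: 0.0462
```

```bash
python3 st.py
```

```text
t 12.02 q [ 0.49   0.501  1.681 -0.     0.958  0.984] tcp [430.  316.   67.9] f [-1.5 -0.2 -0.2] w 46.2
tool x,y,z [[0.474, 0.881, 0.002], [0.881, -0.474, 0.002], [0.002, 0.001, -1.0]] grip [430.  316.   86.7]
```

Exact position. I'll close with 35 N.

step_arm --series '[{"dx": 0, "dy": 0, "dz": 0, "rx": 0, "ry": 0, "rz": 0, "grip": 1}, {"dx": 0, "dy": 0, "dz": 0, "rx": 0, "ry": 0, "rz": 0, "grip": 1}, {"dx": 0, "dy": 0, "dz": 0, "rx": 0, "ry": 0, "rz": 0, "grip": 1}, {"dx": 0, "dy": 0, "dz": 0, "rx": 0, "ry": 0, "rz": 0, "grip": 1}, {"dx": 0, "dy": 0, "dz": 0, "rx": 0, "ry": 0, "rz": 0, "grip": 1}, {"dx": 0, "dy": 0, "dz": 0, "rx": 0, "ry": 0, "rz": 0, "grip": 1}, {"dx": 0, "dy": 0, "dz": 0, "rx": 0, "ry": 0, "rz": 0, "grip": 1}, {"dx": 0, "dy": 0, "dz": 0, "rx": 0, "ry": 0, "rz": 0, "grip": 1}]' --grip_force 35

```text
clock: 12.68
tool_pos: [0.4298, 0.3162, 0.0675]
tcp_rot: [0.858, 0.513, 0.001, 0.0]
ft_force: [-0.0, -0.0, 0.4]
gripper_width: 0.0072
```

```bash
python3 st.py
```

```text
t 12.68 q [ 0.491  0.501  1.681 -0.     0.958  0.984] tcp [429.8 316.2  67.5] f [-0.  -0.   0.4] w 7.2
tool x,y,z [[0.474, 0.881, 0.001], [0.881, -0.474, 0.001], [0.002, 0.001, -1.0]] grip [429.8 316.2  86.3]
```

step_arm --series '[{"dx": 0, "dy": 0, "dz": 8, "rx": 0, "ry": 0, "rz": 0, "grip": 1}, {"dx": 0, "dy": 0, "dz": 10, "rx": 0, "ry": 0, "rz": 0, "grip": 1}, {"dx": 0, "dy": 0, "dz": 10, "rx": 0, "ry": 0, "rz": 0, "grip": 1}, {"dx": 0, "dy": 0, "dz": 25, "rx": 0, "ry": 0, "rz": 0, "grip": 1}, {"dx": 0, "dy": 0, "dz": 35, "rx": 0, "ry": 0, "rz": 0, "grip": 1}, {"dx": 0, "dy": 0, "dz": 35, "rx": 0, "ry": 0, "rz": 0, "grip": 1}, {"dx": 0, "dy": 0, "dz": 20, "rx": 0, "ry": 0, "rz": 0, "grip": 1}, {"dx": 0, "dy": 0, "dz": 0, "rx": 0, "ry": 0, "rz": 0, "grip": 1}]'

```text
clock: 13.35
tool_pos: [0.4321, 0.3175, 0.2169]
tcp_rot: [0.858, 0.513, 0.006, 0.0]
ft_force: [-0.1, 0.5, -0.2]
gripper_width: 0.007
```

```bash
python3 st.py; python3 - <<'E'
from h import *
cap('wrist','w10')
E
```

```text
t 13.35 q [ 0.491  0.343  1.479 -0.     1.307  0.984] tcp [432.1 317.5 216.9] f [-0.1  0.5 -0.2] w 7.0
tool x,y,z [[0.473, 0.881, 0.011], [0.881, -0.473, 0.007], [0.011, 0.006, -1.0]] grip [431.9 317.4 235.7]
```

View pics/w10.png

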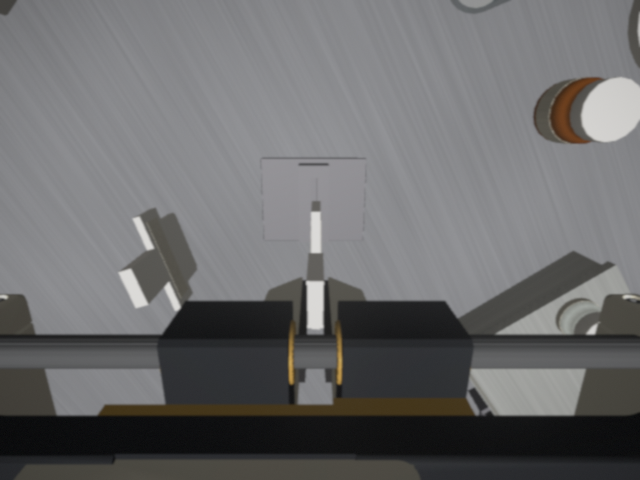

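The holder is out of its pocket and sits straight in the grip (316,265). I'll move above the slot.

step_arm --series '[{"dx": 3, "dy": -18, "dz": 0, "rx": 0, "ry": 0, "rz": 2.9, "grip": 1}, {"dx": 6, "dy": -28, "dz": 0, "rx": 0, "ry": 0, "rz": 2.9, "grip": 1}, {"dx": 6, "dy": -28, "dz": 0, "rx": 0, "ry": 0, "rz": 2.9, "grip": 1}, {"dx": 6, "dy": -28, "dz": 0, "rx": 0, "ry": 0, "rz": 2.9, "grip": 1}, {"dx": 6, "dy": -28, "dz": 0, "rx": 0, "ry": 0, "rz": 2.9, "grip": 1}, {"dx": 6, "dy": -28, "dz": 0, "rx": 0, "ry": 0, "rz": 2.9, "grip": 1}, {"dx": 6, "dy": -28, "dz": 0, "rx": 0, "ry": 0, "rz": 2.9, "grip": 1}, {"dx": 6, "dy": -28, "dz": 0, "rx": 0, "ry": 0, "rz": 2.9, "grip": 1}, {"dx": 6, "dy": -28, "dz": 0, "rx": 0, "ry": 0, "rz": 2.9, "grip": 1}, {"dx": 5, "dy": -28, "dz": 0, "rx": 0, "ry": 0, "rz": 2.9, "grip": 1}, {"dx": 4, "dy": -28, "dz": 0, "rx": 0, "ry": 0, "rz": 2.9, "grip": 1}, {"dx": 3, "dy": -20, "dz": 0, "rx": 0, "ry": 0, "rz": 2.9, "grip": 1}, {"dx": 0, "dy": 0, "dz": 0, "rx": 0, "ry": 0, "rz": 0, "grip": 1}]'

```text
clock: 14.48
tool_pos: [0.4925, -0.0051, 0.2094]
tcp_rot: [0.666, 0.746, -0.0, -0.001]
ft_force: [0.2, 0.5, -1.0]
gripper_width: 0.0072
```

```bash
python3 st.py
```

```text
t 14.48 q [-0.166  0.277  1.596  0.     1.271 -0.279] tcp [492.5  -5.1 209.4] f [ 0.2  0.5 -1. ] w 7.2
tool x,y,z [[-0.113, 0.994, 0.001], [0.994, 0.113, -0.001], [-0.001, 0.0, -1.0]] grip [492.5  -5.1 228.2]
```

step_arm --series '[{"dx": 3.5, "dy": 0, "dz": -20, "rx": 0, "ry": 0, "rz": 0.5, "grip": 1}, {"dx": 0, "dy": 0, "dz": -25, "rx": 0, "ry": 0, "rz": 0, "grip": 1}, {"dx": 0, "dy": 0, "dz": -15, "rx": 0, "ry": 0, "rz": 0, "grip": 1}, {"dx": 0, "dy": 0, "dz": 0, "rx": 0, "ry": 0, "rz": 0, "grip": 1}]'

```text
clock: 14.82
tool_pos: [0.4933, -0.0008, 0.1467]
tcp_rot: [0.663, 0.749, -0.001, -0.004]
ft_force: [-1.2, 0.2, -0.0]
gripper_width: 0.0075
```

```bash
python3 st.py; python3 - <<'E'
from h import *
M=cm('wrist'); np.savez('pics/w11m.npz',*M);cap('wrist','w11'); print('clk',state()['clock'])
p=cv2.imread('pics/w11.png'); cv2.imwrite('pics/w11z.png',cv2.resize(p[160:360,250:390],None,fx=3,fy=3,interpolation=2))
E
```

```text
t 14.82 q [-0.158  0.342  1.687  0.002  1.12  -0.282] tcp [493.3  -0.8 146.7] f [-1.2  0.2 -0. ] w 7.5
tool x,y,z [[-0.122, 0.993, 0.004], [0.993, 0.122, -0.007], [-0.007, 0.003, -1.0]] grip [493.4  -0.9 165.5]
clk 14.8667
```

View pics/w11z.png

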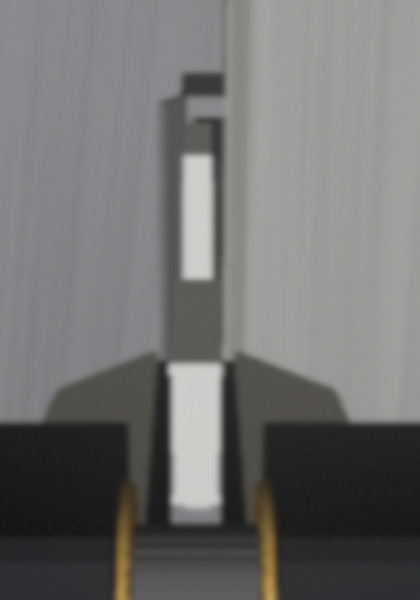

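The foot hangs just ahead of the gap. Small corrections in position and tilt come next.

step_arm --series '[{"dx": 2.7, "dy": -4.3, "dz": -3, "rx": -0.2, "ry": -0.4, "rz": 0, "grip": 1}, {"dx": 0, "dy": 0, "dz": 0, "rx": 0, "ry": 0, "rz": 0, "grip": 1}]'

```text
clock: 15.03
tool_pos: [0.4997, -0.0063, 0.148]
tcp_rot: [0.662, 0.749, 0.002, 0.005]
ft_force: [0.5, -0.2, -0.4]
gripper_width: 0.0073
```

```bash
python3 st.py
```

```text
t 15.03 q [-1.650e-01  3.420e-01  1.683e+00 -1.000e-03  1.106e+00 -2.880e-01] tcp [499.7  -6.3 148. ] f [ 0.5 -0.2 -0.4] w 7.3
tool x,y,z [[-0.123, 0.992, -0.004], [0.992, 0.123, 0.009], [0.01, -0.003, -1.0]] grip [499.5  -6.3 166.8]
```

step_arm --series '[{"dx": 0, "dy": 0, "dz": 0, "rx": 0, "ry": 0, "rz": 0, "grip": 1}, {"dx": 0, "dy": 0, "dz": 0, "rx": 0, "ry": 0, "rz": 0, "grip": 1}]'

```text
clock: 15.2
tool_pos: [0.4994, -0.0061, 0.1483]
tcp_rot: [0.662, 0.749, 0.002, 0.004]
ft_force: [-0.6, 1.4, -0.7]
gripper_width: 0.0069
```

```bash
python3 st.py
```

```text
t 15.2 q [-1.650e-01  3.420e-01  1.683e+00 -1.000e-03  1.107e+00 -2.880e-01] tcp [499.4  -6.1 148.3] f [-0.6  1.4 -0.7] w 6.9
tool x,y,z [[-0.122, 0.992, -0.003], [0.992, 0.122, 0.009], [0.009, -0.002, -1.0]] grip [499.2  -6.1 167.1]
```

step_arm --series '[{"dx": -3.5, "dy": 0.5, "dz": -5, "rx": 0, "ry": 0, "rz": 0, "grip": 1}, {"dx": 0, "dy": 0, "dz": 0, "rx": 0, "ry": 0, "rz": 0, "grip": 1}]'

```text
clock: 15.37
tool_pos: [0.4945, -0.0054, 0.1419]
tcp_rot: [0.662, 0.749, 0.002, 0.003]
ft_force: [-0.2, 1.2, -0.3]
gripper_width: 0.0069
```

```bash
python3 st.py
```

```text
t 15.37 q [-1.660e-01  3.420e-01  1.703e+00 -1.000e-03  1.090e+00 -2.880e-01] tcp [494.5  -5.4 141.9] f [-0.2  1.2 -0.3] w 6.9
tool x,y,z [[-0.123, 0.992, -0.003], [0.992, 0.123, 0.006], [0.007, -0.002, -1.0]] grip [494.4  -5.3 160.7]
```

step_arm --series '[{"dx": 1, "dy": 0, "dz": -4, "rx": 0, "ry": 0, "rz": 0, "grip": 1}, {"dx": 0, "dy": 0, "dz": -4, "rx": 0, "ry": 0, "rz": 0, "grip": 1}, {"dx": 0, "dy": 0, "dz": 0, "rx": 0, "ry": 0, "rz": 0, "grip": 1}]'

```text
clock: 15.62
tool_pos: [0.496, -0.0055, 0.1335]
tcp_rot: [0.662, 0.749, 0.001, 0.003]
ft_force: [-0.1, 0.2, -1.4]
gripper_width: 0.0075
```

```bash
python3 st.py;  python3 - <<'E'
from h import *
M=cm('wrist'); np.savez('pics/w12m.npz',*M);cap('wrist','w12')
p=cv2.imread('pics/w12.png'); cv2.imwrite('pics/w12z.png',cv2.resize(p[160:360,250:390],None,fx=3,fy=3,interpolation=2))
E
```

```text
t 15.62 q [-1.650e-01  3.540e-01  1.710e+00 -1.000e-03  1.071e+00 -2.880e-01] tcp [496.   -5.5 133.5] f [-0.1  0.2 -1.4] w 7.5
tool x,y,z [[-0.123, 0.992, -0.003], [0.992, 0.123, 0.006], [0.006, -0.002, -1.0]] grip [495.9  -5.5 152.3]
```

View pics/w12z.png

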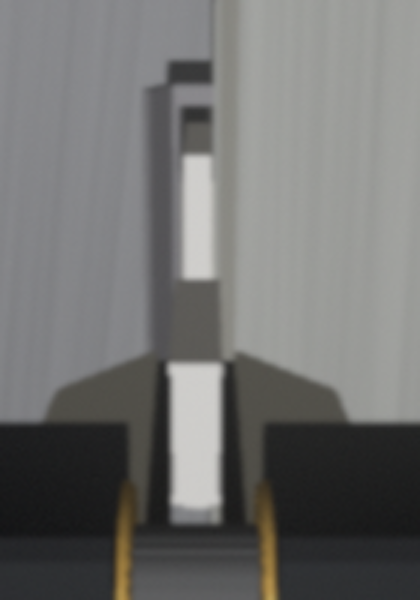

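In the picture the holder's plate (columns 183–214) lies right over the gap (182–213), so I'll keep descending.

step_arm --series '[{"dx": 0, "dy": 0, "dz": -4, "rx": 0, "ry": 0, "rz": 0, "grip": 1}, {"dx": 0, "dy": 0, "dz": -4, "rx": 0, "ry": 0, "rz": 0, "grip": 1}, {"dx": 0, "dy": 0, "dz": 0, "rx": 0, "ry": 0, "rz": 0, "grip": 1}]'

```text
clock: 15.92
tool_pos: [0.496, -0.0055, 0.1255]
tcp_rot: [0.662, 0.749, 0.001, 0.003]
ft_force: [-0.3, 0.5, -0.8]
gripper_width: 0.0073
```

```bash
python3 st.py
```

```text
t 15.92 q [-1.650e-01  3.640e-01  1.721e+00 -1.000e-03  1.050e+00 -2.880e-01] tcp [496.   -5.5 125.5] f [-0.3  0.5 -0.8] w 7.3
tool x,y,z [[-0.122, 0.992, -0.003], [0.992, 0.122, 0.006], [0.006, -0.002, -1.0]] grip [495.9  -5.5 144.3]
```

Foot at about 66 mm with no contact. On down to the strip, which should be met at TCP ≈ 107.5.

step_arm --series '[{"dx": 0, "dy": 0, "dz": -4, "rx": 0, "ry": 0, "rz": 0, "grip": 1}, {"dx": 0, "dy": 0, "dz": -4, "rx": 0, "ry": 0, "rz": 0, "grip": 1}, {"dx": 0, "dy": 0, "dz": 0, "rx": 0, "ry": 0, "rz": 0, "grip": 1}]'

```text
clock: 16.17
tool_pos: [0.496, -0.0055, 0.1176]
tcp_rot: [0.662, 0.749, 0.001, 0.003]
ft_force: [-0.3, 0.5, -0.2]
gripper_width: 0.0072
```

```bash
python3 st.py
```

```text
t 16.17 q [-1.650e-01  3.740e-01  1.731e+00 -1.000e-03  1.030e+00 -2.880e-01] tcp [496.   -5.5 117.6] f [-0.3  0.5 -0.2] w 7.2
tool x,y,z [[-0.122, 0.992, -0.003], [0.992, 0.122, 0.006], [0.006, -0.002, -1.0]] grip [495.8  -5.5 136.4]
```

step_arm --series '[{"dx": 0, "dy": 0, "dz": -4, "rx": 0, "ry": 0, "rz": 0, "grip": 1}, {"dx": 0, "dy": 0, "dz": -4, "rx": 0, "ry": 0, "rz": 0, "grip": 1}, {"dx": 0, "dy": 0, "dz": -2, "rx": 0, "ry": 0, "rz": 0, "grip": 1}, {"dx": 0, "dy": 0, "dz": 0, "rx": 0, "ry": 0, "rz": 0, "grip": 1}]'

```text
clock: 16.5
tool_pos: [0.4961, -0.0056, 0.1079]
tcp_rot: [0.662, 0.749, 0.002, 0.003]
ft_force: [0.1, -0.5, -0.7]
gripper_width: 0.0074
```

```bash
python3 st.py
```

```text
t 16.5 q [-1.650e-01  3.860e-01  1.743e+00 -1.000e-03  1.005e+00 -2.880e-01] tcp [496.1  -5.6 107.9] f [ 0.1 -0.5 -0.7] w 7.4
tool x,y,z [[-0.122, 0.992, -0.003], [0.992, 0.122, 0.007], [0.007, -0.002, -1.0]] grip [496.   -5.5 126.7]
```

step_arm --series '[{"dx": 0, "dy": 0, "dz": -2, "rx": 0, "ry": 0, "rz": 0, "grip": 1}, {"dx": 0, "dy": 0, "dz": -2, "rx": 0, "ry": 0, "rz": 0, "grip": 1}, {"dx": 0, "dy": 0, "dz": 0, "rx": 0, "ry": 0, "rz": 0, "grip": 1}]'

```text
clock: 16.75
tool_pos: [0.4968, -0.0057, 0.1046]
tcp_rot: [0.662, 0.749, 0.002, 0.004]
ft_force: [-0.2, -0.6, 3.8]
gripper_width: 0.0068
```

```bash
python3 st.py
```

```text
t 16.75 q [-1.650e-01  3.900e-01  1.747e+00 -1.000e-03  9.950e-01 -2.880e-01] tcp [496.8  -5.7 104.6] f [-0.2 -0.6  3.8] w 6.8
tool x,y,z [[-0.122, 0.992, -0.003], [0.992, 0.122, 0.008], [0.009, -0.002, -1.0]] grip [496.6  -5.7 123.4]
```

The strip is in contact at 3.8 N. I'll press it down its 8 mm.

step_arm --series '[{"dx": 0, "dy": 0, "dz": -2, "rx": 0, "ry": 0, "rz": 0, "grip": 1}, {"dx": 0, "dy": 0, "dz": -2, "rx": 0, "ry": 0, "rz": 0, "grip": 1}, {"dx": 0, "dy": 0, "dz": 0, "rx": 0, "ry": 0, "rz": 0, "grip": 1}]'

```text
clock: 17.0
tool_pos: [0.4968, -0.0057, 0.1007]
tcp_rot: [0.662, 0.749, 0.002, 0.004]
ft_force: [-0.2, -0.1, 6.3]
gripper_width: 0.0073
```

```bash
python3 st.py
```

```text
t 17.0 q [-1.650e-01  3.960e-01  1.752e+00 -1.000e-03  9.850e-01 -2.880e-01] tcp [496.8  -5.7 100.7] f [-0.2 -0.1  6.3] w 7.3
tool x,y,z [[-0.122, 0.992, -0.003], [0.992, 0.122, 0.009], [0.009, -0.002, -1.0]] grip [496.7  -5.7 119.5]
```

step_arm --series '[{"dx": 0, "dy": 0, "dz": -1, "rx": 0, "ry": 0, "rz": 0, "grip": 1}, {"dx": 0, "dy": 0, "dz": -1, "rx": 0, "ry": 0, "rz": 0, "grip": 1}, {"dx": 0, "dy": 0, "dz": 0, "rx": 0, "ry": 0, "rz": 0, "grip": 1}]'

```text
clock: 17.25
tool_pos: [0.4975, -0.0057, 0.0994]
tcp_rot: [0.662, 0.749, 0.003, 0.005]
ft_force: [-0.1, -0.5, 9.0]
gripper_width: 0.0072
```

```bash
python3 st.py
```

```text
t 17.25 q [-1.650e-01  3.970e-01  1.753e+00 -1.000e-03  9.800e-01 -2.880e-01] tcp [497.5  -5.7  99.4] f [-0.1 -0.5  9. ] w 7.2
tool x,y,z [[-0.122, 0.992, -0.004], [0.992, 0.122, 0.01], [0.011, -0.002, -1.0]] grip [497.3  -5.7 118.2]
```

step_arm --series '[{"dx": 0, "dy": 0, "dz": -1, "rx": 0, "ry": 0, "rz": 0, "grip": 1}, {"dx": 0, "dy": 0, "dz": 0, "rx": 0, "ry": 0, "rz": 0, "grip": 1}]'

```text
clock: 17.42
tool_pos: [0.4983, -0.0058, 0.0993]
tcp_rot: [0.662, 0.749, 0.003, 0.006]
ft_force: [-0.8, 1.2, 14.3]
gripper_width: 0.0071
```

```bash
python3 st.py
```

```text
t 17.42 q [-1.650e-01  3.980e-01  1.753e+00 -1.000e-03  9.780e-01 -2.880e-01] tcp [498.3  -5.8  99.3] f [-0.8  1.2 14.3] w 7.1
tool x,y,z [[-0.122, 0.992, -0.004], [0.992, 0.122, 0.012], [0.013, -0.003, -1.0]] grip [498.   -5.8 118.1]
```

The force rises with no further travel (TCP 99.3, predicted 99.5), so it's on the hard stop. I'll look once more before handing in.

```bash
python3 - <<'E'
from h import *
cap('side','s13'); cap('wrist','w13')
p=cv2.imread('pics/s13.png'); cv2.imwrite('pics/s13z.png',cv2.resize(p[130:290,220:380],None,fx=3.5,fy=3.5,interpolation=2))
print([(np.round(x['point'],4).tolist(),round(x['confidence'],2)) for x in tip_of('bottle_mid','side')])
E
python3 st.py
```

```text
[([0.6201, -0.0406, 0.0929], 0.77)]
t 17.57 q [-1.650e-01  3.970e-01  1.753e+00 -1.000e-03  9.780e-01 -2.880e-01] tcp [498.1  -5.8  99.3] f [-0.4  0.3 13.6] w 7.0
tool x,y,z [[-0.122, 0.992, -0.004], [0.992, 0.123, 0.012], [0.012, -0.003, -1.0]] grip [497.9  -5.7 118.1]
```

View pics/s13z.png

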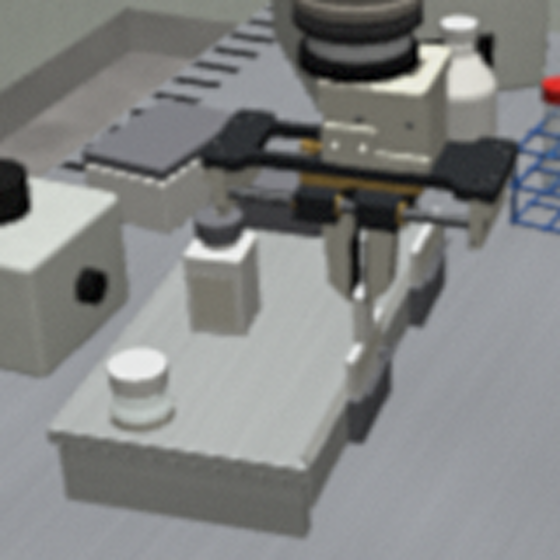

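View pics/w13.png

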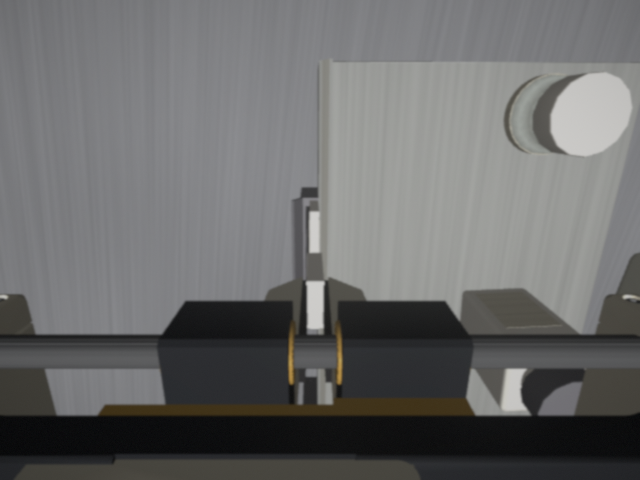

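The bottle stands upright (side crop 222,270), the holder is seated in the empty clip (365,360) with its plate low over the lip, and the jar and labelled clip are unchanged. Handing in.

```bash
python3 -c "
from cell import *
print(finish_job())"
```

```text
the job is handed in; nothing more can be done
None
```

The bottle stands upright on the shelf again, released. The label holder is pressed fully home in the empty clip, still held in the gripper. I handed the job in at about 17.6 s of the 61 s allowed.

- **Bottle:** I gripped it across its flats, turned it 90° in the air, lowered it until it touched the board (6 N), let go and backed off. The last side picture shows it standing, and the network puts its centre at 93 mm height, against 92 mm for a standing bottle. It stands about 23 mm further towards +y than where it lay, because I needed room for the gripper beside the tip box.
- **Holder:** I lifted it straight out of its block, lined it up over the clip and lowered it in. The strip first pushed back at 3.8 N. The last push raised the force from 9 to 14 N with almost no further travel, so the strip is on its hard stop. The tool tip stood at 99.3 mm, against a predicted 99.5 mm. I handed in while pressing with about 13.6 N.

There were two small irregularities, and no final check failed:
- **Arm drift:** The arm ended up to about 5 mm off the commanded positions in places. I corrected this from the measured pose before each grasp and before the insertion.
- **Final tilt:** Under the final push the tool shifted about 2 mm in x and tilted by about 0.7°.

In the last pictures the jar and the labelled clip look unmoved. I did not check the other bystanders one by one at the end.

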